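# Stack the emptied tote on the loaded tote at the weighing bench

## Task

Take the empty tote off the slanted picking stand and stack it as the next layer on the tote that holds the rack of vials, turned the way round in which it rides on that tote's posts and does not nest down onto the vials. Feel it fully home, level, with its feet dropped in between the posts, and let go; set it down gently without pressing on the vials, leave the loaded tote on the middle of its mat and do not disturb the other things on the bench.

Things in the scene. Friction and masses are not known exactly. Their poses are not given: they have to be found in the camera images.
- tote_center (a point): The empty tote to move: plain plastic stack-and-nest tote, 200 x 136 x 86 mm over the rim, 0.2 to 0.35 kg. Point: its middle, 43 mm below the rim top; x along its length towards the end with two corner posts (the -x end has one middle post), y across, z up out of its mouth. On the stand it leans 32 degrees towards the robot, two-post end uphill; lift it off along its own z.
- tote_rim_l (a point): Middle of the top of the tote's long rim on its +y side (axes as the tote's). The rim is 11 mm thick (5.5 mm either side of this point) and 35 mm deep outside; inside it is upright and clear for 32 mm down, then the wall steps 4.5 mm inwards. No post stands along the long rims: a good place to pinch.
- tote_rim_r (a point): The same point on the tote's -y long rim.
- mat: Dark anti-slip mat, fixed, 250 x 186 x 3 mm, under the loaded tote. Origin: middle of its underside, on the bench. The loaded tote (free, same kind and size as the empty one, 0.5 to 0.75 kg with its vials) was put down on it by hand: its middle is up to 8 mm off the mat's in x and y, its heading up to 2 degrees off, its two-post end towards the mat's +x. Its exact place must be seen or felt.
- mat_posts (a point): Point 79 mm above the mat's origin, level with the loaded tote's post tops, 10 mm below its rim (mouth inside 178 x 114 mm). Post tops, in the loaded tote's own axes: one at x -66 to -89, y +-11 mm; two at x 66 to 89, y 31 to 57 either side. Put on with x axes opposed, a tote's base rides on these and its feet hang 6 mm below them; with x axes alike it nests, onto the vials.
- tote_feet (a point): Middle of the underside of the tote's feet, 86 mm below its rim top, axes as the tote's. The drafted feet stand 6 mm below the base (163 x 99 mm). Stacked home this point is 6 mm below the post tops, over the loaded tote's middle, with 1.5 to 2 mm of play (feet enter up to 3 mm off). A foot caught on a post leaves it up to 6 mm high, leaning away from that post: shift it that way till it drops.
- stand: Slanted picking stand of white bent sheet, fixed, 175 x 120 mm on the bench, 137 mm high. Its plate slopes at 32 degrees, low end towards its -x side, with a 20 mm lip there and side flanges 14 mm high. Origin: on the bench; the tote's middle lies about 37 mm to its -x and 103 mm up.
- vials: White rack of 12 capped vials standing loosely in the loaded tote, up to 7 mm off its middle, 92 x 70 x 47 mm, its top 59 mm above the bench. Origin: middle of its underside.
- empties: Two empty totes of the same kind nested in one another, 200 x 136 x 121 mm, origin at the middle of the underside. A bystander.
- beaker: Small glass beaker, 42 mm across, 60 mm high. A bystander.
- reagent: Amber reagent bottle, 44 mm across, 100 mm high. A bystander.
- weighjar: Glass weighing bottle, 40 mm across, 45 mm high. A bystander.
- spatula: Steel spatula lying flat, 170 mm long. A bystander.
- marker: Marker pen lying flat, 125 mm long. A bystander.
- calculator: Pocket calculator, 115 x 66 x 9 mm. A bystander.
Mind the look-alikes: they are no part of the job. What is shaped like the part that bears tote_center but pink is not meant.

How it is judged (in metres and radians):
On the way:
1. the tote is lifted clear of the slanted stand (contact force between tote and stand below 0.01 N and distance of tote_center from where it was at the start of the episode above 0.05 m and height (world z) of tote_center above 0.13 m), for 0.2 s.
At the end, for the whole second after the job is handed in: The moved tote is at rest, home on the loaded tote's posts: its middle 116 mm above the bench within 2.5 mm and level within 1.7 degrees, heading half a turn from the mat's within 11 degrees, within 20 mm of the mat's middle in x and y; the vial rack stands upright on the mat's middle within 35 mm (x of tote_center in the frame of mat between -0.02 and 0.02 m and y of tote_center in the frame of mat between -0.02 and 0.02 m and z of tote_center in the frame of mat between 0.1135 and 0.1185 m and angle between the x axis of tote_center and the x axis of mat, either way round below 0.2 rad and y of tote_rim_l in the frame of mat below -0.03 m and angle between tote_center's own z axis and vertical below 0.03 rad and angle between vials's own z axis and vertical below 0.1 rad and horizontal distance between vials and mat below 0.035 m and linear speed of tote below 0.02 m/s); the robot touches nothing.
It fails at once if the tote or the gripper pressed on the vials (contact force between any of tote, the fingers, the arm and vials above 2 N).
It fails at once if the tote dropped or slammed onto the loaded tote (horizontal distance between tote_center and mat below 0.05 m and linear speed of tote above 0.6 m/s).
It fails at once if the nested empty totes disturbed (distance of empties from where it was at the start of the episode above 0.03 m or angle between empties's own z axis and vertical above 0.2 rad).
It fails at once if another thing on the bench knocked over or pushed away (distance of any of beaker, reagent, weighjar, spatula, marker, calculator from where it was at the start of the episode above 0.03 m).
It also fails if it takes over 72 s, if anything falls off the work surface, if the arm or the gripper's body presses on something with over 40 N, if the wrist force passes 120 N, or if a joint passes its speed limit or range.

## Robot

A 7-joint arm with a two-finger parallel gripper is mounted at the origin on the work surface. World frame = base frame: x ahead of the robot, y to its left, z up, the work surface at z = 0. Lengths are in m, angles in degrees, forces in N, time in s.
With the tool pointing down it reaches from about 0.425 to 0.875 m from the base axis. Payload 4.7 kg.
Tool frame: the origin (TCP) lies midway between the tips of the shut fingers; the grasp point (between the pads) lies 19 mm behind it; z points along the fingers, x is the direction in which the jaws open and shut, and the axes are right-handed (so a half turn about z gives the same grasp; the last joint's range is limited). The gripper opens to 87 mm and grips with 3 to 60 N. Pads are 19 mm wide; open, the fingers measure 117 mm over their backs; the gripper's body (75 mm by 190 mm) begins 51 mm behind the grasp point.
Start: joints at [68.417, 18.392, -4.016, 83.108, 1.295, 78.541, -3.26], TCP at [0.248, -0.601, 0.223] pointing down, gripper open.
Joint ranges: [-163.93, 163.93], [-17.29, 119.83], [-79.2, 71.16], [3.27, 140.29], [-89.18, 269.18], [5.43, 117.66], [-154.24, 154.24]. Speed limits (degrees/s): [147.25, 147.25, 180, 180, 180, 180, 180].

## Interface

Orientations are given as [roll, pitch, yaw] about the fixed x, y, z axes, in that order (R = Rz(yaw) Ry(pitch) Rx(roll)).
In Python, from cell import env gives the robot as it stands.
- The arm moves only by the tool carry_out, never from a script. Its argument "plan" is a list of rows, each an object with "grip": the closure, from 0 (fully open) to 1 (shut); "dp": the shift along the tool's x, y, z in m, a list of three; "rotation": the turn, a rotation vector about the tool's x, y, z in degrees, a list of three. In form: [{"grip": grip, "dp": [dx, dy, dz], "rotation": [wx, wy, wz]}, ...]. A call has 1 to 8 rows; each row shifts and turns the pose as measured when the row begins, along the tool's axes as they then stand; what a row does not reach is not made up. A row lasts 1/12 s, in which the tool goes at most 41.7 mm and 7.16 degrees, less where a joint would pass 70% of its speed; a pose out of reach is approached as far as the arm can. A call is refused whole if a number of a shift passes 0.0417 or a number of a turn 7.16, either way. A call with a gripper value outside its range is refused whole. The fingers move at their own pace and stop on an object; "force" is the grip in N (left out, the last holds). Time passes only in rows, so rows that do not move let the fingers close. It gives the time, the measured TCP pose, the force and the opening at its end, in the units of the state.
- env.get_obs(): the state, without advancing time (a new reading comes with each control period).
- env.read_camera(name): name is "scene" or "top" or "wrist"; returns the picture (480x640x3 uint8, red, green, blue); there is no depth.
- env.camera_params(name): a dict with "fx", "fy", "cx", "cy" (pixels), "R" (3x3) and "t" (3): a world point X has camera coordinates R X + t. Camera axes: x right, y down, z forward; pixel columns grow to the right and rows downward; lengths in m; the calibration is good to about 2 mm. A picture is of the moment at which its call begins: read the wrist's pose just before it. camera_params takes no time and is no camera call; for the wrist camera it gives the pose at the moment of the call.
- env.sign_off(): hands the job in, once; it reports no verdict.
The state is a dict: "time_s": time; "qpos": joint angles; "joint_velocities": joint speeds; "effort": joint torques, N m; "tool_pos": TCP position; "tool_rot": TCP orientation; "force": force on the tool from outside, world axes, zero at the start; "wrist_torque": the same for the moment, N m; "grip_width": finger opening in m.
Only numpy, scipy, OpenCV 4.12 (cv2) and the standard library are available. Lean on these libraries where they do the work, as an engineer would, in place of code of your own. Each camera call takes 0.05 s, during which the arm holds its last target. There are 200 camera calls.

## Working session

There is one attempt and no reset: what is moved stays moved. The work goes in short steps, Python scripts to look and compute and a tool call to move; the robot and the scene stay as the last step left them, time stands still between calls to the robot, and variables do not carry over. Pictures are saved under pics/ and viewed, about 8 in all and at most 12, crops included, and the job is handed in when it is done.

Besides the shell and the picture viewer there is one more tool, called after ">>>" as name([rows], argument=value, ...), one row to a line, values as JSON. carry_out: Moves the arm, as the interface text tells. Its arguments: {"type":"object","properties":{"plan":{"type":"array","items":{"type":"object","properties":{"grip":{"type":"number"},"dp":{"type":"array","items":{"type":"number"}},"rotation":{"type":"array","items":{"type":"number"}}}}},"force":{"type":"number"}},"required":["plan"]}

```bash
mkdir -p pics; ls; python3 - <<'E'
from cell import env
import cv2
print(env.get_obs())
for n in("scene","top"):
    cv2.imwrite(f"pics/{n}0.png",env.read_camera(n)[:,:,::-1]); print(n,env.camera_params(n))
print(env.camera_params("wrist"))
E
```

```text
pics
{'time_s': 0.0, 'qpos': array([68.41647323, 18.43958465, -4.01689423, 83.17514189,  1.29610405,
       78.54071802, -3.2581953 ]), 'joint_velocities': array([ 0.11780664, -0.00265575, -0.07255433, -0.03398404, -0.06644311,
        0.09244071, -0.08011713]), 'effort': array([ 3.74180272e-04, -4.91288638e+01, -4.03594449e-01, -3.12524521e+01,
       -6.39846898e-02,  4.37054154e-02,  1.48402469e-04]), 'tool_pos': array([ 0.24735358, -0.6004942 ,  0.22145366]), 'tool_rot': array([ 1.79993590e+02,  1.10133249e-01, -6.76034061e+01]), 'force': array([-0.07212963,  0.43208849, -0.30411226]), 'wrist_torque': array([-0.04535373,  0.00465031, -0.00495408]), 'grip_width': 0.086783444061001}
scene {'fx': 521.4228429488578, 'fy': 521.4228429488578, 'cx': 318.6628646187983, 'cy': 234.2091462858922, 'R': array([[-0.68023257,  0.73288215, -0.01293827],
       [ 0.48858107,  0.44018235, -0.75334457],
       [-0.54641759, -0.51877091, -0.65749872]]), 't': array([ 0.37394608, -0.10556621,  1.48343636])}
top {'fx': 455.56168246850814, 'fy': 455.56168246850814, 'cx': 316.4018414826603, 'cy': 238.351616896942, 'R': array([[ 0.02708398, -0.99935622, -0.02352891],
       [-0.99212259, -0.02399316, -0.12295157],
       [ 0.12230788,  0.02667358, -0.99213371]]), 't': array([-0.08128538,  0.49616   ,  1.09604671])}
{'fx': 396.65720957081555, 'fy': 396.65720957081555, 'cx': 322.75621765780147, 'cy': 237.07921178706783, 'R': array([[ 0.38007711, -0.92495176, -0.00237457],
       [-0.89444353, -0.36819232,  0.25378177],
       [-0.23561019, -0.09433273, -0.96725859]]), 't': array([-0.64944913, -0.03040602,  0.38963838])}
```

View pics/scene0.png

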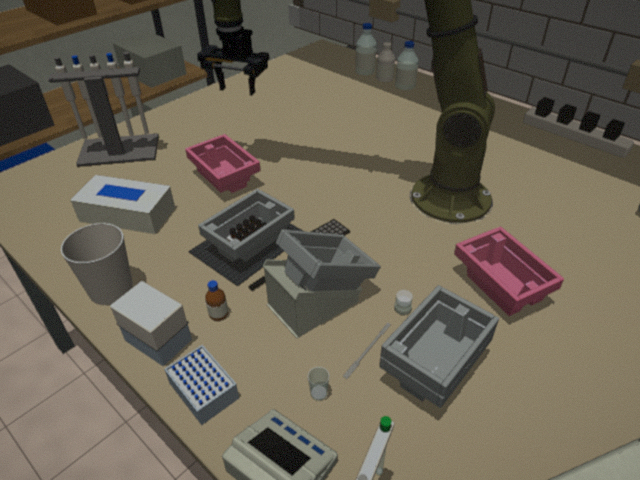

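View pics/top0.png

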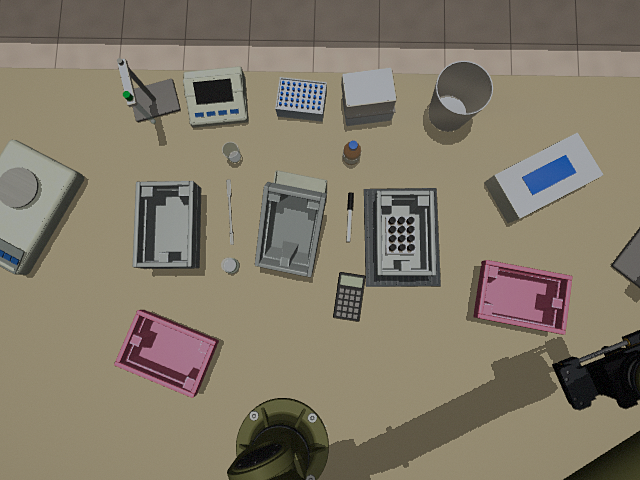

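Top view: the tote on its stand is at about (290,230), and the loaded tote on its mat at (402,236). Pink decoys are at (166,353) and (523,297), and the nested empties at (167,224). I'll enlarge the two that matter.

```bash
python3 - <<'E'
import cv2,numpy as np
t=cv2.imread("pics/top0.png"); s=cv2.imread("pics/scene0.png")
cv2.imwrite("pics/topc.png",cv2.resize(t[165:295,245:445],None,fx=4,fy=4,interpolation=cv2.INTER_CUBIC))
cv2.imwrite("pics/scenec.png",cv2.resize(s[185:335,185:385],None,fx=4,fy=4,interpolation=cv2.INTER_CUBIC))
E
```

```text
(no output)
```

View pics/topc.png

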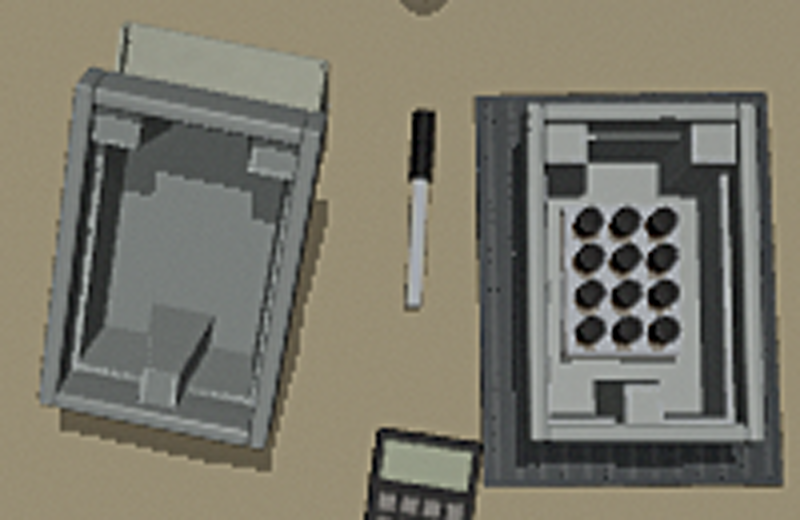

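View pics/scenec.png

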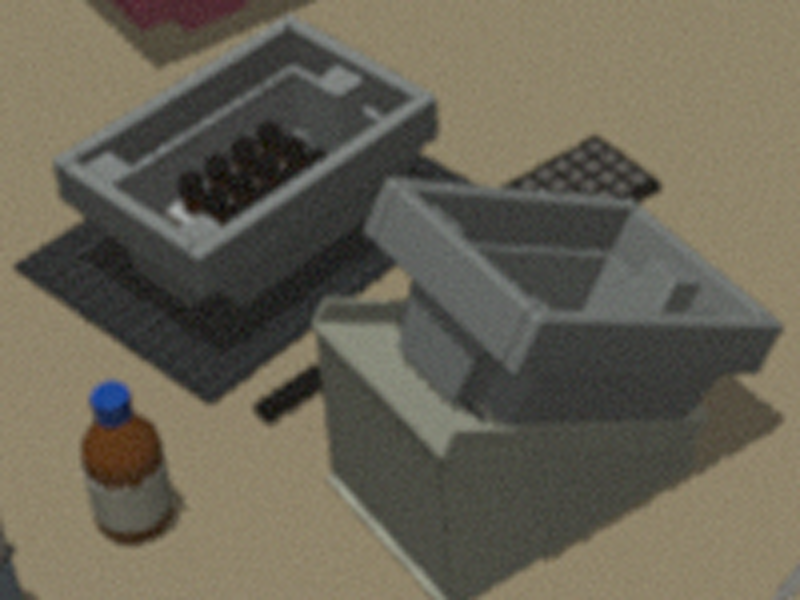

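```bash
cat > h.py <<'E'
import numpy as np,cv2
from scipy.optimize import least_squares
from scipy.spatial.transform import Rotation as Ro
def proj(c,X):
    p=np.asarray(X)@np.array(c["R"]).T+c["t"]
    return np.c_[c["fx"]*p[:,0]/p[:,2]+c["cx"],c["fy"]*p[:,1]/p[:,2]+c["cy"]]
# outer rim corners in tote frame: (+x+y),(+x-y),(-x-y),(-x+y)
RIM=np.array([[.1,.068,.043],[.1,-.068,.043],[-.1,-.068,.043],[-.1,.068,.043]])
def P(p,X): return Ro.from_euler("xyz",p[3:],degrees=True).apply(X)+p[:3]
def fit(obs,p0,free=range(6)):
    free=list(free)
    def full(v): p=np.array(p0,float); p[free]=v; return p
    def r(v):
        o=[]
        for c,X,px in obs:
            e=proj(c,P(full(v),X))-px; o.append(e[~np.isnan(e)])
        return np.concatenate(o)
    s=least_squares(r,np.array(p0,float)[free],x_scale=[.01 if i<3 else 1 for i in free],loss="soft_l1")
    return full(s.x),r(s.x).round(1)
E
cat > m1.py <<'E'
from h import *; from cell import env
T,S=env.camera_params("top"),env.camera_params("scene")
t=lambda a:np.array(a)/4+[245,165]-.375
s=lambda a:np.array(a)/4+[185,185]-.375
st,r=fit([(T,RIM,t([[78,90],[325,122],[265,445],[42,402]])),(S,RIM,s([[535,320],[395,180],[640,205],[780,325]]))],[.55,0,.12,0,-32,-8])
print("stand tote",st.round(4),r)
lo,r=fit([(T,RIM,t([[528,103],[755,103],[763,440],[533,440]])),(S,RIM,s([[195,255],[58,162],[290,20],[437,98]]))],[.55,-.2,.046,0,0,0])
print("loaded",lo.round(4),r)
MAT=np.array([[.125,.093,.003],[.125,-.093,.003],[-.125,-.093,.003],[-.125,.093,.003]])
ma,r=fit([(T,MAT,t([[475,95],[765,93],[783,485],[487,487]])),(S,MAT[:2],s([[210,403],[17,265]]))],[.55,-.2,0,0,0,0],[0,1,2,5])
print("mat",ma.round(4),r)
for q in([0,.0625,.043],[0,-.0625,.043]): print("rim",P(st,np.array([q])).round(4),P(lo,np.array([q])).round(4))
E
python3 m1.py
```

```text
stand tote [ 5.19200e-01 -1.21000e-02  9.91000e-02  1.02690e+00 -3.24030e+01
 -1.03259e+01] [-0.1 -2.   0.1  2.1  0.5  0.6 -0.6 -0.   0.9 -0.  -3.4 -0.  -2.8 -0.3
  1.   0.7]
loaded [ 0.5118 -0.2774  0.0418  2.2354 -1.1919  1.2826] [-0.2 -0.4  0.4 -0.   0.3  0.5 -0.6  0.2  0.6  0.1 -2.   0.3 -0.   0.2
  0.2 -0.2]
mat [ 5.1120e-01 -2.8200e-01 -1.5000e-03  0.0000e+00  0.0000e+00  2.0462e+00] [-0.   0.2  0.5 -0.3  0.1  0.2 -0.9  0.3  0.4  0.1 -1.1  0.1]
rim [[0.507  0.0529 0.1363]] [[ 0.5095 -0.2167  0.0872]]
rim [[ 0.4858 -0.0703  0.1344]] [[ 0.5124 -0.3415  0.0823]]
```

```bash
cat > g.py <<'E'
from h import *; from cell import env
import sys,json
def pose():
    o=env.get_obs(); return o["tool_pos"],Ro.from_euler("xyz",o["tool_rot"],degrees=True)
def rows(p1,R1,grip,vmax=.036,wmax=6.6):
    p0,R0=pose(); w=(R0.inv()*R1).as_rotvec(degrees=True)
    n=max(1,int(np.ceil(max(np.linalg.norm(p1-p0)/vmax,np.abs(w).max()/wmax))))
    d=(R0.inv()).apply(p1-p0); print("n",n,"d",d.round(4),"w",w.round(2))
    ps=[p0+(p1-p0)*i/n for i in range(n+1)]; Rs=[R0*Ro.from_rotvec(w*i/n,degrees=True) for i in range(n+1)]
    out=[]
    for i in range(n):
        out.append({"grip":grip,"dp":(Rs[i].inv().apply(ps[i+1]-ps[i])).round(4).tolist(),"rotation":(w/n).round(2).tolist()})
    for k in range(0,n,8): print(json.dumps(out[k:k+8]))
# tool pose for pinching rim_r of a tote at p=[x,y,z,r,p,y]; up = TCP height above rim top along the tote z
def tool(p,up,off=0): 
    R=Ro.from_euler("xyz",p[3:],degrees=True).as_matrix()
    T=np.c_[R[:,1],R[:,0],-R[:,2]]
    return np.array(p[:3])+R@[0,-.0625+off,.043+up],Ro.from_matrix(T)
ST=[.5192,-.0121,.099,0,-32,-10.3]
E
python3 - <<'E'
from g import *
print(tool(ST,.1)); p,R=tool(ST,.1); rows(p,R,0)
E
```

```text
(array([ 0.43346757, -0.06004346,  0.22027088]), Rotation.from_matrix(array([[ 1.78802215e-01,  8.34381833e-01,  5.21379635e-01],
                            [ 9.83885038e-01, -1.51632878e-01, -9.47507383e-02],
                            [-1.11022302e-16,  5.29919264e-01, -8.48048096e-01]])))
n 22 d [-0.4288 -0.378   0.002 ] w [ -12.1    40.88 -142.39]
[{"grip": 0, "dp": [-0.0195, -0.0172, 0.0001], "rotation": [-0.55, 1.86, -6.47]}, {"grip": 0, "dp": [-0.0174, -0.0193, -0.0007], "rotation": [-0.55, 1.86, -6.47]}, {"grip": 0, "dp": [-0.0151, -0.0211, -0.0014], "rotation": [-0.55, 1.86, -6.47]}, {"grip": 0, "dp": [-0.0126, -0.0226, -0.0021], "rotation": [-0.55, 1.86, -6.47]}, {"grip": 0, "dp": [-0.0099, -0.0239, -0.0027], "rotation": [-0.55, 1.86, -6.47]}, {"grip": 0, "dp": [-0.007, -0.0248, -0.0032], "rotation": [-0.55, 1.86, -6.47]}, {"grip": 0, "dp": [-0.0041, -0.0254, -0.0036], "rotation": [-0.55, 1.86, -6.47]}, {"grip": 0, "dp": [-0.0011, -0.0257, -0.0039], "rotation": [-0.55, 1.86, -6.47]}]
[{"grip": 0, "dp": [0.002, -0.0256, -0.0041], "rotation": [-0.55, 1.86, -6.47]}, {"grip":
[... 338 characters left out ...]
59, -0.0202, -0.0038], "rotation": [-0.55, 1.86, -6.47]}, {"grip": 0, "dp": [0.0182, -0.0182, -0.0034], "rotation": [-0.55, 1.86, -6.47]}, {"grip": 0, "dp": [0.0203, -0.016, -0.0029], "rotation": [-0.55, 1.86, -6.47]}]
[{"grip": 0, "dp": [0.022, -0.0136, -0.0024], "rotation": [-0.55, 1.86, -6.47]}, {"grip": 0, "dp": [0.0235, -0.011, -0.0018], "rotation": [-0.55, 1.86, -6.47]}, {"grip": 0, "dp": [0.0246, -0.0083, -0.0011], "rotation": [-0.55, 1.86, -6.47]}, {"grip": 0, "dp": [0.0254, -0.0054, -0.0003], "rotation": [-0.55, 1.86, -6.47]}, {"grip": 0, "dp": [0.0259, -0.0025, 0.0004], "rotation": [-0.55, 1.86, -6.47]}, {"grip": 0, "dp": [0.0259, 0.0004, 0.0013], "rotation": [-0.55, 1.86, -6.47]}]
```

```bash
python3 - <<'E'
from g import *
rows(np.array([.50,-.28,.25]),Ro.from_euler("xyz",[180,0,10],degrees=True),0,.04,7)
E
```

```text
n 12 d [-0.2002 -0.3557 -0.0281] w [-6.000e-02  9.000e-02 -7.761e+01]
[{"grip": 0, "dp": [-0.0167, -0.0296, -0.0023], "rotation": [-0.01, 0.01, -6.47]}, {"grip": 0, "dp": [-0.0132, -0.0313, -0.0023], "rotation": [-0.01, 0.01, -6.47]}, {"grip": 0, "dp": [-0.0096, -0.0326, -0.0024], "rotation": [-0.01, 0.01, -6.47]}, {"grip": 0, "dp": [-0.0059, -0.0335, -0.0024], "rotation": [-0.01, 0.01, -6.47]}, {"grip": 0, "dp": [-0.0021, -0.0339, -0.0024], "rotation": [-0.01, 0.01, -6.47]}, {"grip": 0, "dp": [0.0018, -0.034, -0.0024], "rotation": [-0.01, 0.01, -6.47]}, {"grip": 0, "dp": [0.0056, -0.0336, -0.0024], "rotation": [-0.01, 0.01, -6.47]}, {"grip": 0, "dp": [0.0093, -0.0327, -0.0024], "rotation": [-0.01, 0.01, -6.47]}]
[{"grip": 0, "dp": [0.0129, -0.0315, -0.0024], "rotation": [-0.01, 0.01, -6.47]}, {"grip": 0, "dp": [0.0164, -0.0298, -0.0024], "rotation": [-0.01, 0.01, -6.47]}, {"grip": 0, "dp": [0.0197, -0.0278, -0.0024], "rotation": [-0.01, 0.01, -6.47]}, {"grip": 0, "dp": [0.0227, -0.0254, -0.0024], "rotation": [-0.01, 0.01, -6.47]}]
```

>>> carry_out([
  {"grip": 0, "dp": [-0.017, -0.03, -0.003], "rotation": [0, 0, -6.5]},
  {"grip": 0, "dp": [-0.013, -0.031, -0.003], "rotation": [0, 0, -6.5]},
  {"grip": 0, "dp": [-0.01, -0.033, -0.003], "rotation": [0, 0, -6.5]},
  {"grip": 0, "dp": [-0.006, -0.034, -0.003], "rotation": [0, 0, -6.5]},
  {"grip": 0, "dp": [-0.002, -0.034, -0.003], "rotation": [0, 0, -6.5]},
  {"grip": 0, "dp": [0.002, -0.034, -0.003], "rotation": [0, 0, -6.5]},
  {"grip": 0, "dp": [0.006, -0.034, -0.003], "rotation": [0, 0, -6.5]},
  {"grip": 0, "dp": [0.009, -0.033, -0.003], "rotation": [0, 0, -6.5]},
])

```text
time_s: 0.77
tool_pos: [0.4095, -0.3815, 0.2389]
tool_rot: [-179.9, 0.7, -14.4]
force: [-0.0, -0.3, 0.2]
grip_width: 0.0872
```

>>> carry_out([
  {"grip": 0, "dp": [0.013, -0.031, -0.003], "rotation": [0, 0, -6.5]},
  {"grip": 0, "dp": [0.016, -0.03, -0.003], "rotation": [0, 0, -6.5]},
  {"grip": 0, "dp": [0.02, -0.028, -0.003], "rotation": [0, 0, -6.5]},
  {"grip": 0, "dp": [0.023, -0.025, -0.003], "rotation": [0, 0, -6.5]},
  {"grip": 0, "dp": [0, 0, 0], "rotation": [0, 0, 0]},
  {"grip": 0, "dp": [0, 0, 0], "rotation": [0, 0, 0]},
])

```text
time_s: 1.27
tool_pos: [0.4977, -0.2555, 0.25]
tool_rot: [-179.3, 0.5, 14.0]
force: [-1.0, -1.0, 0.2]
grip_width: 0.0867
```

```bash
python3 - <<'E'
from g import *
o=env.get_obs();print(o["tool_pos"],o["tool_rot"],o["qpos"].round(1),o["time_s"])
np.save("cw1.npy",env.camera_params("wrist"),allow_pickle=True)
cv2.imwrite("pics/w1.png",cv2.resize(env.read_camera("wrist")[:,:,::-1],(800,600)))
E
```

```text
[ 0.49766451 -0.2554674   0.24998219] [-179.29572067    0.51135216   14.00357118] [ 49.    9.  -27.2  92.4   3.9  80.5  35.4] 1.2667
```

View pics/w1.png

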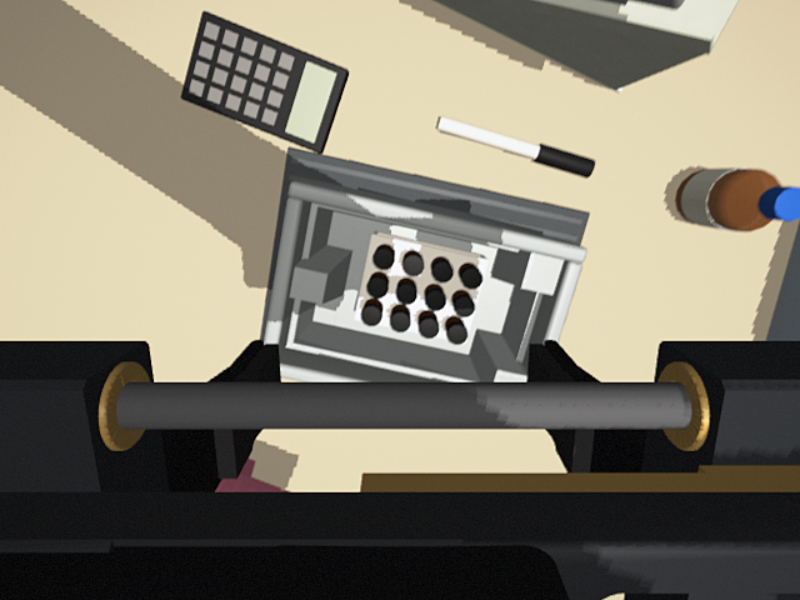

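```bash
cat >> m1.py <<'E'
print("---")
W=np.load("cw1.npy",allow_pickle=True).item()
n=[np.nan]*2
w=lambda a:np.array(a)/1.25-.1
tt=t([[528,103],[755,103],[763,440],[533,440]]); ss=s([[195,255],[58,162],[290,20],[437,98]]); ww=w([[587,250],n,n,[290,183]])
for o in([(T,RIM,tt)],[(T,RIM,tt),(S,RIM,ss)],[(T,RIM,tt),(S,RIM,ss),(W,RIM,ww)],[(W,RIM,ww)]):
    lo,r=fit(o,[.51,-.28,.046,0,0,1.5],[0,1,2,5] if len(o)>1 else [0,1,5]); print("loaded",lo.round(4),r)
ma,r=fit([(T,MAT,t([[475,95],[765,93],[783,485],[487,487]])),(W,MAT,w([[588,213],n,n,[290,150]]))],[.55,-.2,0,0,0,0],[0,1,2,5])
print("mat",ma.round(4),r)
E
python3 m1.py | sed -n '/---/,$p'
python3 - <<'E'
from g import *
p,R=tool(ST,.1); rows(p,R,0,.04,6.8)
E
```

```text
---
loaded [ 0.5107 -0.2782  0.046   0.      0.      1.3154] [-0.6 -0.3  0.5 -0.4  0.9  0.4 -0.8  0.2]
loaded [ 0.5111 -0.279   0.0417  0.      0.      1.0975] [-0.3 -0.1  0.6 -0.   0.7  0.5 -0.8  0.1  0.7  1.7 -2.   0.  -0.  -1.2
  0.2  0.1]
loaded [ 0.5115 -0.2802  0.0411  0.      0.      1.2729] [ 0.  -0.2  0.9 -0.2  1.2  0.2 -0.2  0.   0.4  1.7 -2.4  0.2 -0.6 -1.1
 -0.3  0.1 -0.2 -0.1 -0.1 -0.8]
loaded [ 0.5117 -0.2802  0.046   0.      0.      1.5189] [ 1.9  0.3 -1.7 -0.1]
mat [ 0.5138 -0.2837 -0.0085  0.      0.      2.2416] [ 0.3  0.   0.3 -0.7  0.3 -0.9 -0.3 -0.5 -0.5  0.  -0.1 -0.4]
n 10 d [-0.0153 -0.2038  0.0326] w [-29.32  18.28 -63.92]
[{"grip": 0, "dp": [-0.0015, -0.0204, 0.0033], "rotation": [-2.93, 1.83, -6.39]}, {"grip": 0, "dp": [0.0007, -0.0206, 0.0022], "rotation": [-2.93, 1.83, -6.39]}, {"grip": 0, "dp": [0.0029, -0.0205, 0.0012], "rotation": [-2.93, 1.83, -6.39]}, {"grip": 0, "dp": [0.0051, -0.02, 0.0003], "rotation": [-2.93, 1.83, -6.39]}, {"grip": 0, "dp": [0.0073, -0.0193, -0.0005], "rotation": [-2.93, 1.83, -6.39]}, {"grip": 0, "dp": [0.0095, -0.0184, -0.0012], "rotation": [-2.93, 1.83, -6.39]}, {"grip": 0, "dp": [0.0115, -0.0171, -0.0018], "rotation": [-2.93, 1.83, -6.39]}, {"grip": 0, "dp": [0.0134, -0.0156, -0.0022], "rotation": [-2.93, 1.83, -6.39]}]
[{"grip": 0, "dp": [0.0151, -0.0139, -0.0025], "rotation": [-2.93, 1.83, -6.39]}, {"grip": 0, "dp": [0.0167, -0.012, -0.0027], "rotation": [-2.93, 1.83, -6.39]}]
```

The wrist view shows the loaded tote with its single post on the left (-x) and the rim corners at (290,183) and (587,250). The fits agree on (0.511, -0.279), yaw 1.3°. Next I move to the stand.

>>> carry_out([
  {"grip": 0, "dp": [-0.0015, -0.0204, 0.003], "rotation": [-2.9, 1.8, -6.4]},
  {"grip": 0, "dp": [0.0007, -0.0206, 0.002], "rotation": [-2.9, 1.8, -6.4]},
  {"grip": 0, "dp": [0.003, -0.0205, 0.001], "rotation": [-2.9, 1.8, -6.4]},
  {"grip": 0, "dp": [0.005, -0.02, 0], "rotation": [-2.9, 1.8, -6.4]},
  {"grip": 0, "dp": [0.0073, -0.0193, -0.0005], "rotation": [-2.9, 1.8, -6.4]},
  {"grip": 0, "dp": [0.0095, -0.0184, -0.0012], "rotation": [-2.9, 1.8, -6.4]},
  {"grip": 0, "dp": [0.0115, -0.0171, -0.0018], "rotation": [-2.9, 1.8, -6.4]},
  {"grip": 0, "dp": [0.0134, -0.0156, -0.0022], "rotation": [-2.9, 1.8, -6.4]},
])

```text
time_s: 1.98
tool_pos: [0.4645, -0.1413, 0.2242]
tool_rot: [160.0, -3.7, 55.5]
force: [-0.3, 0.4, 0.9]
grip_width: 0.0871
```

>>> carry_out([
  {"grip": 0, "dp": [0.015, -0.014, -0.0025], "rotation": [-2.9, 1.8, -6.4]},
  {"grip": 0, "dp": [0.0167, -0.012, -0.0027], "rotation": [-2.9, 1.8, -6.4]},
  {"grip": 0, "dp": [0, 0, 0], "rotation": [0, 0, 0]},
  {"grip": 0, "dp": [0, 0, 0], "rotation": [0, 0, 0]},
])

```text
time_s: 2.32
tool_pos: [0.4867, -0.1004, 0.208]
tool_rot: [156.7, -2.7, 67.0]
force: [-0.0, -1.0, 0.4]
grip_width: 0.087
```

```bash
python3 - <<'E'
from g import *
o=env.get_obs();print(o["tool_pos"],o["tool_rot"],o["qpos"].round(1),o["time_s"])
c=env.camera_params("wrist");np.save("cw2.npy",c,allow_pickle=True)
im=cv2.resize(env.read_camera("wrist")[:,:,::-1],(800,600));cv2.imwrite("pics/w2raw.png",im)
q=(proj(c,P(np.array(ST),RIM))*1.25); print(q.round())
cv2.imwrite("pics/w2.png",im)
p,R=tool(ST,.1); rows(p,R,0,.04,6.8)
E
```

```text
[ 0.48666973 -0.10038254  0.20803636] [156.67923533  -2.67784088  67.00201237] [ 16.  -17.3  -9.  124.2   1.7  49.8  72.5] 2.3167
[[793. 389.]
 [490. 441.]
 [400.   5.]
 [727. -82.]]
n 2 d [ 0.0172 -0.0547 -0.0362] w [ -8.39   3.54 -12.56]
[{"grip": 0, "dp": [0.0086, -0.0273, -0.0181], "rotation": [-4.2, 1.77, -6.28]}, {"grip": 0, "dp": [0.0121, -0.0248, -0.0197], "rotation": [-4.2, 1.77, -6.28]}]
```

View pics/w2.png

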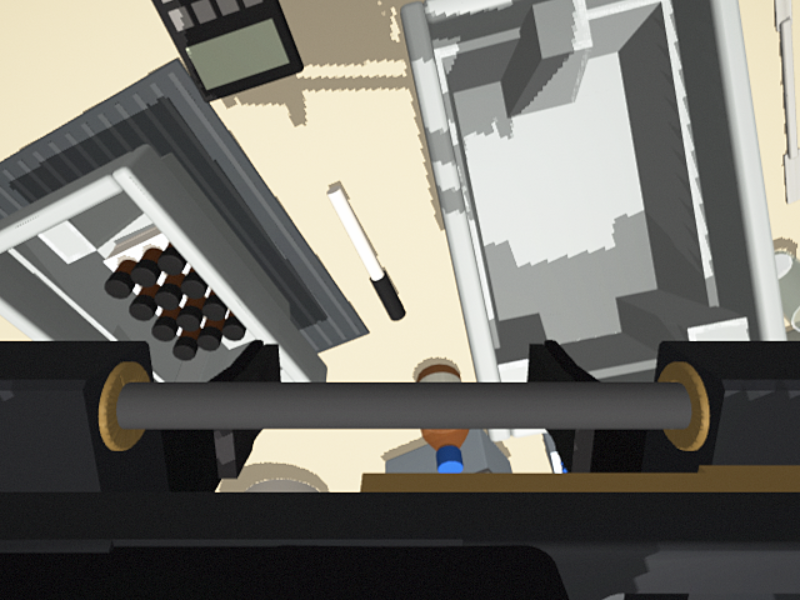

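The arm stops short here because q2 is at its limit (-17.3), so a full 32° tilt this close in is out of reach. I'll fit a kinematic model from the logged poses and use it to choose a feasible tilt and grip point, since the tool may pitch about the tote's y while pinching.

```bash
cat > kin.py <<'E'
from h import *
import itertools
D=[([68.41647,18.43958,-4.01689,83.17514,1.2961,78.54072,-3.2582],[.24735,-.60049,.22145],[179.9936,.1101,-67.6034]),
([49.0,9.0,-27.2,92.4,3.9,80.5,35.4],[.49766,-.25547,.24998],[-179.2957,.5114,14.0036]),
([16.,-17.3,-9.,124.2,1.7,49.8,72.5],[.48667,-.10038,.20804],[156.6792,-2.6778,67.002])]
def fk(q,L,s):
    p=np.zeros(3);R=Ro.identity()
    def tz(d,a=0):
        nonlocal p; p=p+R.apply([a,0,d])
    for i,ax in enumerate("zyzyzyz"):
        R=R*Ro.from_euler(ax,s[i]*q[i],degrees=True)
        if i==0: tz(L[0])
        if i==2: tz(L[1],L[4])
        if i==3: tz(L[2]*0,L[5])
        if i==4: tz(L[2])
        if i==6: tz(L[3])
    return p,R
def err(L,s,rot=True):
    o=[]
    for q,p,r in D:
        a,b=fk(q,L,s); o+=list((a-p)*10); 
        if rot:o+=list((b.inv()*Ro.from_euler("xyz",r,degrees=True)).as_rotvec())
    return o
if __name__=="__main__":
    res=[]
    for s in itertools.product([1,-1],repeat=4):
        S=[s[0],1,s[1],1,s[2],1,s[3]]
        f=least_squares(err,[.35,.4,.4,.25,0,0],args=(S,)); res.append((f.cost,S,f.x))
    for r in sorted(res,key=lambda r:r[0])[:2]: print(r[0],r[1],r[2].round(4),np.round(err(r[2],r[1]),3))
E
python3 kin.py
```

```text
6.659243846046124 [-1, 1, -1, 1, -1, 1, 1] [ 0.2797  0.6086  0.5003  0.5613 -0.0274 -0.0175] [ 2.500e-01  7.000e-03 -1.000e-03  0.000e+00 -0.000e+00 -3.028e+00
 -6.800e-02  1.780e-01  5.000e-03 -1.000e-03  0.000e+00  1.906e+00
  5.600e-02  2.020e-01 -4.000e-03 -0.000e+00  0.000e+00  6.110e-01]
6.807534931029554 [-1, 1, -1, 1, 1, 1, 1] [-0.2275  0.2893  0.4449  0.038   0.0425 -0.3235] [ 1.560e-01  2.530e-01  1.800e-02  0.000e+00  6.700e-02 -3.036e+00
  2.590e-01  8.700e-02  1.800e-02 -1.000e-03 -1.560e-01  1.880e+00
  2.800e-02  5.800e-01 -3.600e-02 -0.000e+00 -4.600e-02  5.730e-01]
```

```bash
sed -i 's/    return p,R$/    return p,R*Ro.from_euler("z",180,degrees=True)/' kin.py; python3 kin.py
```

```text
0.07151887055047551 [-1, 1, -1, 1, -1, 1, -1] [ 0.2797  0.6086  0.5003  0.5613 -0.0274 -0.0175] [ 0.25   0.007 -0.001  0.     0.    -0.    -0.068  0.178  0.005 -0.
  0.001  0.     0.056  0.202 -0.004 -0.     0.     0.001]
0.26279420073511944 [-1, 1, -1, 1, 1, 1, -1] [-0.2275  0.2893  0.4449  0.038   0.0425 -0.3235] [ 0.156  0.253  0.018 -0.044  0.003 -0.009  0.259  0.087  0.018 -0.11
 -0.077 -0.022  0.028  0.58  -0.036 -0.014 -0.043 -0.038]
```

```bash
python3 - <<'E'
import re
t=open("kin.py").read()
t=t.replace("        if i==3: tz(L[2]*0,L[5])\n","        if i==3: tz(0,L[5])\n        if i==5: tz(0,L[6])\n")
t=t.replace("[.35,.4,.4,.25,0,0]","X0").replace("if __name__","""S0=[-1,1,-1,1,-1,1,-1];X0=np.array([.27,.3,.35,.3,.05,.07,.08])
_e=err
def err(L,s): return _e(L,s)+list((L-X0)*.02)
L0=least_squares(err,X0,args=(S0,)).x
if __name__""")
open("kin.py","w").write(t)
E
python3 - <<'E'
from kin import *
for x in ([.27,.3,.35,.3,.05,.07,.08],[.27,.3,.35,.3,.05,-.07,.08],[.35,.4,.4,.3,0,0,0]):
    import kin; kin.X0=np.array(x); f=least_squares(kin.err,kin.X0,args=(S0,)); print(f.cost,f.x.round(4),np.round(np.array(kin._e(f.x,S0)).reshape(3,6)[:,:3]/10,4).ravel())
E
```

```text
0.06951914219296966 [ 0.2791  0.6122  0.5123  0.5566  0.0149 -0.0221  0.0547] [ 0.0247  0.0013 -0.0039 -0.0066  0.017   0.0053  0.0055  0.0193 -0.0014]
0.06951790121111508 [ 0.279   0.6122  0.5123  0.5566  0.0149 -0.0222  0.0547] [ 0.0247  0.0013 -0.0039 -0.0066  0.017   0.0053  0.0055  0.0193 -0.0014]
0.06950556548290149 [ 0.2791  0.6122  0.5123  0.5566  0.0149 -0.0221  0.0547] [ 0.0247  0.0013 -0.0039 -0.0066  0.017   0.0053  0.0055  0.0193 -0.0014]
```

```bash
python3 - <<'E'
t=open("kin.py").read()
t=t.replace("def tz(d,a=0):","def tz(d,a=0,b=0):").replace("R.apply([a,0,d])","R.apply([a,b,d])")
t=t.replace("if i==0: tz(L[0])","if i==0: tz(L[0],L[9],L[7])").replace("tz(L[1],L[4])","tz(L[1],L[4],L[8])").replace("if i==4: tz(L[2])","if i==4: tz(L[2],0,L[10])")
t=t.replace("X0=np.array([.27,.3,.35,.3,.05,.07,.08])","X0=np.array([.3,.4,.4,.25,0,0,0,0,0,0.05,0])")
open("kin.py","w").write(t)
E
python3 - <<'E'
from kin import *
import kin
print(L0.round(4),np.round(np.array(kin._e(L0,S0)).reshape(3,6)[:,:3]/10,4).ravel())
E
```

```text
[ 0.2363  0.3965  0.5043  0.2709  0.0123  0.0158 -0.0061 -0.048   0.0152
  0.0186  0.0055] [ 0.  0.  0. -0. -0. -0. -0. -0.  0.]
```

```bash
cat > feas.py <<'E'
from kin import *
LO=np.array([-163.93,-17.29,-79.2,3.27,-89.18,5.43,-154.24]);HI=np.array([163.93,119.83,71.16,140.29,269.18,117.66,154.24])
def margin(p,R,q0=(16,-10,-9,110,2,50,70)):
    best=(-9,None)
    for q3 in(-50,-20,10,40):
        x=np.array(q0,float);x[2]=q3
        def f(q):
            a,b=fk(q,L0,S0); v=np.minimum(q-LO,HI-q)-4
            return np.r_[(a-p)*100,(b.inv()*R).as_rotvec()*10,np.minimum(v,0)*.3,(q-x)*1e-3]
        s=least_squares(f,x); a,b=fk(s.x,L0,S0)
        m=np.minimum(s.x-LO,HI-s.x).min(); e=np.linalg.norm(a-p)
        if e<.004 and np.linalg.norm((b.inv()*R).as_rotvec())<.03 and m>best[0]: best=(m,s.x)
    return best
# tote frame T (pos, yaw, pitch), side=+-1, xg grip x, d = tool pitch relative to tote -z (deg, towards -x_t), up above rim of TCP
def tp(p,side,xg,d,up):
    R=Ro.from_euler("xyz",p[3:],degrees=True).as_matrix()
    T=Ro.from_matrix(np.c_[R[:,1],R[:,0],-R[:,2]])*Ro.from_rotvec([d,0,0],degrees=True)
    # grasp point 10 mm under rim; TCP 19 ahead along tool z
    g=np.array(p[:3])+R@[xg,side*.0625,.043-.010+up]
    return g+T.apply([0,0,.019]),T
ST=[.5192,-.0121,.099,0,-32,-10.3]; PL=[.511,-.279,.116,0,0,181.3]; LV=[.53,-.03,.20,0,0,-10.3]
E
python3 - <<'E'
from feas import *
for side in(1,-1):
  for d in(0,10,20,32):
    for xg in(0,.04):
      a=[]
      for P_,up in((ST,.08),(ST,.0),(PL,.05),(PL,0)):
        p,R=tp(P_,side,xg,d,up); m,q=margin(p,R,(16,-10,-9,110,2,50,70) if P_ is ST else (30,0,-9,100,2,70,-60)); a.append(round(m,1))
      p,R=tp(ST,side,xg,d,0); print(side,d,xg,a,R.as_matrix()[:,2].round(2))
E
```

```text
1 0 0 [-9, np.float64(13.2), np.float64(36.2), np.float64(38.9)] [ 0.52 -0.09 -0.85]
1 0 0.04 [-9, np.float64(16.1), np.float64(31.6), np.float64(34.5)] [ 0.52 -0.09 -0.85]
1 10 0 [np.float64(3.4), np.float64(17.1), np.float64(31.8), np.float64(34.8)] [ 0.37 -0.07 -0.93]
1 10 0.04 [np.float64(6.9), np.float64(20.1), np.float64(27.1), np.float64(30.3)] [ 0.37 -0.07 -0.93]
1 20 0 [np.float64(8.9), np.float64(22.2), np.float64(27.9), np.float64(31.5)] [ 0.2  -0.04 -0.98]
1 20 0.04 [np.float64(13.4), np.float64(25.1), np.float64(23.1), np.float64(27.0)] [ 0.2  -0.04 -0.98]
1 32 0 [np.float64(17.6), np.float64(29.1), np.float64(24.5), np.float64(29.5)] [-0. -0. -1.]
1 32 0.04 [np.float64(21.7), np.float64(31.9), np.float64(19.5), np.float64(24.5)] [-0. -0. -1.]
-1 0 0 [-9, np.float64(7.2), np.float64(28.4), np.float64(31.4)] [ 0.52 -0.09 -0.85]
-1 0 0.04 [-9, np.float64(10.9), np.float64(22.9), np.float64(26.3)] [ 0.52 -0.09 -0.85]
-1 10 0 [-9, np.float64(11.8), np.float64(22.8), np.float64(26.3)] [ 0.37 -0.07 -0.93]
-1 10 0.04 [np.float64(3.3), np.float64(15.4), np.float64(16.9), np.float64(20.7)] [ 0.37 -0.07 -0.93]
-1 20 0 [np.float64(4.0), np.float64(17.5), np.float64(17.5), np.float64(21.7)] [ 0.2  -0.04 -0.98]
-1 20 0.04 [np.float64(8.6), np.float64(21.0), np.float64(11.4), np.float64(15.7)] [ 0.2  -0.04 -0.98]
-1 32 0 [np.float64(12.8), np.float64(25.1), np.float64(12.3), np.float64(17.4)] [-0. -0. -1.]
-1 32 0.04 [np.float64(17.2), np.float64(28.3), np.float64(6.1), np.float64(11.1)] [-0. -0. -1.]
```

```bash
cat >> feas.py <<'E'
from g import rows,pose,env
E
python3 - <<'E'
from feas import *
p,R=tp(ST,1,0,20,.07); print(p,R.as_euler("xyz",degrees=True)); rows(p,R,0)
E
```

```text
[0.4805597  0.05844581 0.16776415] [1.68000000e+02 1.27222187e-14 7.97000000e+01]
n 5 d [ 0.1421 -0.0806  0.0163] w [ 11.52   1.31 -12.99]
[{"grip": 0, "dp": [0.0284, -0.0161, 0.0033], "rotation": [2.3, 0.26, -2.6]}, {"grip": 0, "dp": [0.0291, -0.0147, 0.004], "rotation": [2.3, 0.26, -2.6]}, {"grip": 0, "dp": [0.0297, -0.0132, 0.0047], "rotation": [2.3, 0.26, -2.6]}, {"grip": 0, "dp": [0.0302, -0.0116, 0.0053], "rotation": [2.3, 0.26, -2.6]}, {"grip": 0, "dp": [0.0307, -0.01, 0.0059], "rotation": [2.3, 0.26, -2.6]}]
```

>>> carry_out([
  {"grip": 0, "dp": [0.0284, -0.016, -0.006], "rotation": [2.3, 0.3, -2.6]},
  {"grip": 0, "dp": [0.029, -0.0147, -0.002], "rotation": [2.3, 0.3, -2.6]},
  {"grip": 0, "dp": [0.03, -0.013, 0.005], "rotation": [2.3, 0.3, -2.6]},
  {"grip": 0, "dp": [0.03, -0.012, 0.01], "rotation": [2.3, 0.3, -2.6]},
  {"grip": 0, "dp": [0.03, -0.01, 0.012], "rotation": [2.3, 0.3, -2.6]},
  {"grip": 0, "dp": [0, 0, 0], "rotation": [0, 0, 0]},
  {"grip": 0, "dp": [0, 0, 0], "rotation": [0, 0, 0]},
])

```text
time_s: 2.95
tool_pos: [0.479, 0.0497, 0.1731]
tool_rot: [168.3, -0.4, 78.3]
force: [0.4, -1.3, 0.4]
grip_width: 0.0872
```

```bash
python3 - <<'E'
from feas import *
o=env.get_obs();print(o["tool_pos"],o["tool_rot"],o["qpos"].round(1).tolist(),o["time_s"])
c=env.camera_params("wrist");np.save("cw3.npy",c,allow_pickle=True)
im=cv2.resize(env.read_camera("wrist")[:,:,::-1],(800,600));cv2.imwrite("pics/w3.png",im)
print((proj(c,P(np.array(ST),RIM))*1.25).round())
p,R=tp(ST,1,0,20,.07); rows(p,R,0)
E
```

```text
[0.47900216 0.04972589 0.17307715] [168.2664012   -0.39995592  78.26236262] [8.8, -8.6, -19.4, 118.5, 1.4, 58.6, 66.9] 2.95
[[446. 611.]
 [126. 618.]
 [138. 162.]
 [431. 154.]]
n 1 d [ 0.0088 -0.0012  0.0052] w [-0.26 -0.12 -1.52]
[{"grip": 0, "dp": [0.0088, -0.0012, 0.0052], "rotation": [-0.26, -0.12, -1.52]}]
```

View pics/w3.png

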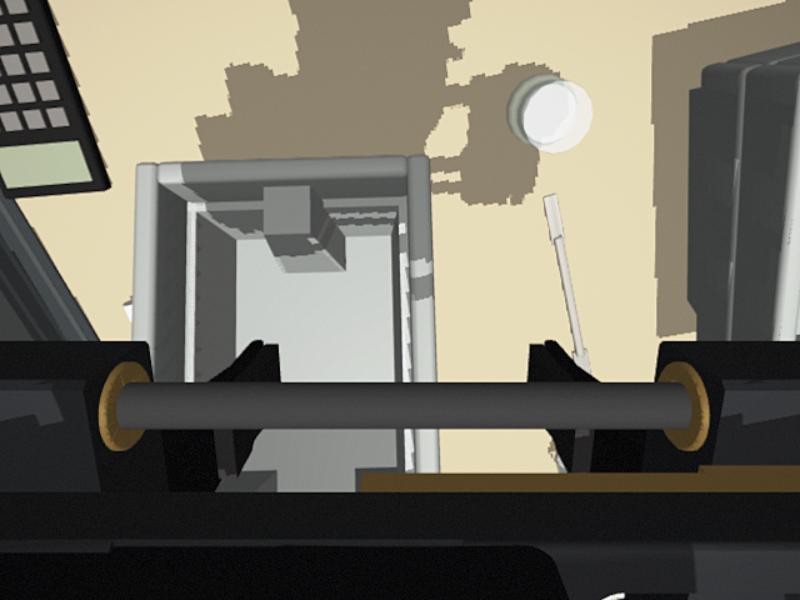

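The tote rim corners are at (136,164) and (428,155). My estimate predicts (138,162) and (431,154), so it is good to about 1 mm. Next I descend.

```bash
python3 - <<'E'
from feas import *
p,R=tp(ST,1,0,20,.002); rows(p,R,0,.015)
E
```

```text
n 5 d [0.0093 0.0224 0.069 ] w [-0.26 -0.12 -1.52]
[{"grip": 0, "dp": [0.0019, 0.0045, 0.0138], "rotation": [-0.05, -0.02, -0.3]}, {"grip": 0, "dp": [0.0018, 0.0045, 0.0138], "rotation": [-0.05, -0.02, -0.3]}, {"grip": 0, "dp": [0.0018, 0.0045, 0.0138], "rotation": [-0.05, -0.02, -0.3]}, {"grip": 0, "dp": [0.0018, 0.0045, 0.0138], "rotation": [-0.05, -0.02, -0.3]}, {"grip": 0, "dp": [0.0018, 0.0045, 0.0138], "rotation": [-0.05, -0.02, -0.3]}]
```

>>> carry_out([
  {"grip": 0, "dp": [0.005, 0.0045, 0.0138], "rotation": [0, 0, -1.0]},
  {"grip": 0, "dp": [0.004, 0.0045, 0.0138], "rotation": [0, 0, -0.5]},
  {"grip": 0, "dp": [0, 0.0045, 0.0138], "rotation": [0, 0, 0]},
  {"grip": 0, "dp": [0, 0.0045, 0.0138], "rotation": [0, 0, 0]},
  {"grip": 0, "dp": [0, 0.0045, 0.0135], "rotation": [0, 0, 0]},
  {"grip": 0, "dp": [0, 0, 0], "rotation": [0, 0, 0]},
  {"grip": 0, "dp": [0, 0, 0], "rotation": [0, 0, 0]},
])

```text
time_s: 3.58
tool_pos: [0.5201, 0.0354, 0.1127]
tool_rot: [167.7, -0.0, 78.1]
force: [-0.8, -0.1, 1.4]
grip_width: 0.0868
```

```bash
python3 - <<'E'
from feas import *
p,R=tp(ST,1,0,20,.002); rows(p,R,0,.015)
o=env.get_obs();print(o["qpos"].round(1).tolist(),o["force"])
E
```

```text
n 2 d [ 0.0154 -0.0078  0.0009] w [ 0.27  0.31 -1.62]
[{"grip": 0, "dp": [0.0077, -0.0039, 0.0005], "rotation": [0.13, 0.15, -0.81]}, {"grip": 0, "dp": [0.0078, -0.0038, 0.0005], "rotation": [0.13, 0.15, -0.81]}]
[9.5, -0.0, -19.4, 118.5, 5.8, 50.3, 64.9] [-0.75501278 -0.10751007  1.35529988]
```

>>> carry_out([
  {"grip": 0, "dp": [0.005, -0.0026, 0.0002], "rotation": [0.1, 0.1, -0.5]},
  {"grip": 0, "dp": [0.005, -0.0026, 0.0002], "rotation": [0.1, 0.1, -0.5]},
  {"grip": 0, "dp": [0.005, -0.0026, 0.0002], "rotation": [0.1, 0.1, -0.5]},
  {"grip": 0, "dp": [0, 0, 0], "rotation": [0, 0, 0]},
])

```text
time_s: 3.92
tool_pos: [0.5157, 0.0501, 0.1134]
tool_rot: [167.8, -0.0, 79.4]
force: [-0.1, -0.3, -0.1]
grip_width: 0.0864
```

```bash
python3 - <<'E'
from feas import *
p,R=tp(ST,1,0,20,.002); rows(p,R,0,.015)
o=env.get_obs();print(o["qpos"].round(1).tolist(),o["force"])
E
```

```text
n 1 d [ 0.0019 -0.0008  0.0032] w [ 0.17  0.04 -0.32]
[{"grip": 0, "dp": [0.0019, -0.0008, 0.0032], "rotation": [0.17, 0.04, -0.32]}]
[8.7, -0.4, -20.3, 118.7, 5.7, 50.5, 64.6] [-0.13846627 -0.31927794 -0.11765021]
```

>>> carry_out([
  {"grip": 0, "dp": [0.002, -0.001, 0.003], "rotation": [0.2, 0, -0.3]},
  {"grip": 0.5, "dp": [0, 0, 0], "rotation": [0, 0, 0]},
  {"grip": 0.8, "dp": [0, 0, 0], "rotation": [0, 0, 0]},
  {"grip": 1, "dp": [0, 0, 0], "rotation": [0, 0, 0]},
  {"grip": 1, "dp": [0, 0, 0], "rotation": [0, 0, 0]},
  {"grip": 1, "dp": [0, 0, 0], "rotation": [0, 0, 0]},
  {"grip": 1, "dp": [0, 0, 0], "rotation": [0, 0, 0]},
  {"grip": 1, "dp": [0, 0, 0], "rotation": [0, 0, 0]},
], force=50)

```text
time_s: 4.58
tool_pos: [0.5161, 0.0536, 0.1114]
tool_rot: [167.9, 0.0, 79.8]
force: [-0.9, -1.3, 0.1]
grip_width: 0.0481
```

>>> carry_out([
  {"grip": 1, "dp": [0, 0, 0], "rotation": [0, 0, 0]},
  {"grip": 1, "dp": [0, 0, 0], "rotation": [0, 0, 0]},
  {"grip": 1, "dp": [0, 0, 0], "rotation": [0, 0, 0]},
])

```text
time_s: 4.83
tool_pos: [0.5161, 0.0533, 0.1113]
tool_rot: [167.9, 0.0, 79.8]
force: [0.6, 1.0, 1.0]
grip_width: 0.0282
```

```bash
python3 - <<'E'
from feas import *
o=env.get_obs();print(o["qpos"].round(1).tolist(),o["force"],o["wrist_torque"],o["tool_pos"],o["tool_rot"])
p,R=tp(ST,1,0,20,.002); rows(p,R,0,.015)
p0,R0=pose()
t=Ro.from_euler("xyz",ST[3:],degrees=True).apply([0,0,1]); print("tote z in tool",R0.inv().apply(t))
E
```

```text
[8.5, -0.1, -20.4, 118.6, 5.9, 50.4, 64.5] [0.59025144 1.03309058 0.99190296] [0.14254083 0.08612615 0.01010364] [0.51610606 0.05331448 0.11130681] [1.67919926e+02 4.42127247e-02 7.98173652e+01]
n 1 d [-0.0013 -0.0001  0.0012] w [0.08 0.02 0.12]
[{"grip": 0, "dp": [-0.0013, -0.0001, 0.0012], "rotation": [0.08, 0.02, 0.12]}]
tote z in tool [ 4.31087567e-04 -3.40705322e-01 -9.40170037e-01]
```

>>> carry_out([
  {"grip": 1, "dp": [0, 0, 0], "rotation": [0, 0, 0]},
  {"grip": 1, "dp": [0, 0, 0], "rotation": [0, 0, 0]},
  {"grip": 1, "dp": [0, 0, 0], "rotation": [0, 0, 0]},
  {"grip": 1, "dp": [0, 0, 0], "rotation": [0, 0, 0]},
  {"grip": 1, "dp": [0, 0, 0], "rotation": [0, 0, 0]},
])

```text
time_s: 5.25
tool_pos: [0.5157, 0.0526, 0.1113]
tool_rot: [168.0, 0.1, 79.8]
force: [-0.2, -0.6, 0.6]
grip_width: 0.0109
```

>>> carry_out([
  {"grip": 1, "dp": [0, -0.001, -0.003], "rotation": [0, 0, 0]},
  {"grip": 1, "dp": [0, -0.0027, -0.0075], "rotation": [0, 0, 0]},
  {"grip": 1, "dp": [0, -0.0041, -0.0113], "rotation": [0, 0, 0]},
  {"grip": 1, "dp": [0, -0.0041, -0.0113], "rotation": [0, 0, 0]},
  {"grip": 1, "dp": [0, -0.0041, -0.0113], "rotation": [0, 0, 0]},
  {"grip": 1, "dp": [0, -0.0034, -0.0094], "rotation": [0, 0, 0]},
  {"grip": 1, "dp": [0, 0, 0], "rotation": [0, 0, 0]},
])

```text
time_s: 5.83
tool_pos: [0.4804, 0.0597, 0.1623]
tool_rot: [168.3, 0.0, 79.8]
force: [0.5, -0.5, -2.1]
grip_width: 0.0106
```

```bash
python3 - <<'E'
from feas import *
o=env.get_obs();print(o["qpos"].round(1).tolist(),o["force"],o["wrist_torque"],o["tool_rot"],o["grip_width"])
E
```

```text
[8.3, -7.6, -20.5, 118.9, 2.2, 57.4, 66.5] [ 0.54149422 -0.50162181 -2.13894517] [0.26857759 0.13168347 0.04447618] [1.68315279e+02 4.98282765e-02 7.97966835e+01] 0.010648556748877644
```

```bash
cat >> feas.py <<'E'
def cur_tote(d=20,up=.002,side=1,xg=0):
    p0,R0=pose(); T=R0*Ro.from_rotvec([-d,0,0],degrees=True); M=T.as_matrix()
    R=np.c_[M[:,1],M[:,0],-M[:,2]]; g=p0-R0.apply([0,0,.019])
    return g-R@[xg,side*.0625,.033+up],Ro.from_matrix(R)
def path(c1,yaw,d=20,up=.002,v=.033,w=6.3,grip=1):
    """tote centre to c1, level, yaw going linearly; prints rows"""
    c0,R0=cur_tote(); R1=Ro.from_euler("z",yaw,degrees=True); w_=(R1*R0.inv()).as_rotvec(degrees=True)
    def tl(s):
        e=Ro.from_rotvec(w_*s,degrees=True)*R0
        return tp([*(c0+(np.array(c1)-c0)*s),*e.as_euler("xyz",degrees=True)],1,0,d,up)
    for n in range(1,60):
        ps=[tl(i/n) for i in range(n+1)]
        D=[(b[1].inv()*b[1],a,b) for a,b in zip(ps,ps[1:])]
        if max(np.linalg.norm(b[0]-a[0]) for _,a,b in D)<v and max(np.abs((a[1].inv()*b[1]).as_rotvec(degrees=True)).max() for _,a,b in D)<w: break
    out=[{"grip":grip,"dp":a[1].inv().apply(b[0]-a[0]).round(4).tolist(),"rotation":(a[1].inv()*b[1]).as_rotvec(degrees=True).round(2).tolist()} for _,a,b in D]
    print("tote now",c0.round(4),R0.as_euler("xyz",degrees=True).round(2),"n",n)
    for k in range(0,n,8): print(json.dumps(out[k:k+8]))
    return tl
import json
E
python3 - <<'E'
from feas import *
tl=path([.53,-.02,.235],-10.3)
for s in(.5,1): print(tl(s)[0],margin(*tl(s)))
for c,y in (([.51,-.15,.235],-95),([.511,-.279,.22],-178.7)): print(margin(*tp([*c,0,0,y],1,0,20,.002)))
E
```

```text
tote now [ 0.4836 -0.0044  0.1512] [ -0.06 -31.68 -10.17] n 6
[{"grip": 1, "dp": [-0.0012, 0.0121, -0.0131], "rotation": [5.28, 0.01, 0.02]}, {"grip": 1, "dp": [-0.0012, 0.0109, -0.014], "rotation": [5.28, 0.01, 0.02]}, {"grip": 1, "dp": [-0.0012, 0.0097, -0.0149], "rotation": [5.28, 0.01, 0.02]}, {"grip": 1, "dp": [-0.0012, 0.0084, -0.0156], "rotation": [5.28, 0.01, 0.02]}, {"grip": 1, "dp": [-0.0012, 0.007, -0.0162], "rotation": [5.28, 0.01, 0.02]}, {"grip": 1, "dp": [-0.0012, 0.0056, -0.0166], "rotation": [5.28, 0.01, 0.02]}]
[0.50717195 0.05125447 0.20778891] (np.float64(24.421451172878864), array([ 25.29492375,   7.13145117, -35.7560799 ,  99.92132088,
         2.77137848,  78.19776214,  68.6994292 ]))
[0.53478148 0.04265474 0.25214584] (np.float64(19.091680273600602), array([-3.07580812, 14.41394123, -2.16242351, 86.30998056, -4.78004374,
       98.56831973, 74.52891078]))
(np.float64(32.74116199141298), array([ 37.19884514,  15.45116199, -19.93068279,  86.45150657,
       -14.36626822,  83.71194415,  14.90621587]))
(np.float64(20.443586066617318), array([ 31.2132763 ,   3.15358607,   5.01697883, 101.4838273 ,
       -14.22572636,  60.03331511, -47.0418218 ]))
```

>>> carry_out([
  {"grip": 1, "dp": [-0.001, 0.006, -0.02], "rotation": [2, 0, 0]},
  {"grip": 1, "dp": [-0.001, 0.011, -0.018], "rotation": [4.5, 0, 0]},
  {"grip": 1, "dp": [-0.001, 0.01, -0.016], "rotation": [5.3, 0, 0]},
  {"grip": 1, "dp": [-0.001, 0.009, -0.015], "rotation": [5.3, 0, 0]},
  {"grip": 1, "dp": [-0.001, 0.008, -0.014], "rotation": [5.3, 0, 0]},
  {"grip": 1, "dp": [-0.001, 0.006, -0.012], "rotation": [5.3, 0, 0]},
  {"grip": 1, "dp": [0, 0.003, -0.005], "rotation": [4, 0, 0]},
  {"grip": 1, "dp": [0, 0, 0], "rotation": [0, 0, 0]},
])

```text
time_s: 6.5
tool_pos: [0.5261, 0.0448, 0.2654]
tool_rot: [-158.7, 0.2, 80.0]
force: [-0.4, -0.6, -3.9]
grip_width: 0.0104
```

```bash
python3 - <<'E'
from feas import *
path([.515,-.15,.235],-95)
cv2.imwrite("pics/s4.png",env.read_camera("scene")[100:400,140:540,::-1].repeat(2,0).repeat(2,1))
print(env.get_obs()["force"],env.get_obs()["grip_width"])
E
```

```text
tote now [ 0.5212 -0.0179  0.2483] [ -0.18   1.28 -10.02] n 13
[{"grip": 1, "dp": [-0.0098, 0.0083, -0.002], "rotation": [-0.07, 2.31, 6.11]}, {"grip": 1, "dp": [-0.0096, 0.0093, -0.0024], "rotation": [-0.07, 2.31, 6.11]}, {"grip": 1, "dp": [-0.0092, 0.0104, -0.0028], "rotation": [-0.07, 2.31, 6.11]}, {"grip": 1, "dp": [-0.0088, 0.0114, -0.0032], "rotation": [-0.07, 2.31, 6.11]}, {"grip": 1, "dp": [-0.0082, 0.0123, -0.0035], "rotation": [-0.07, 2.31, 6.11]}, {"grip": 1, "dp": [-0.0075, 0.0132, -0.0038], "rotation": [-0.07, 2.31, 6.11]}, {"grip": 1, "dp": [-0.0067, 0.014, -0.0041], "rotation": [-0.07, 2.31, 6.11]}, {"grip": 1, "dp": [-0.0058, 0.0147, -0.0044], "rotation": [-0.07, 2.31, 6.11]}]
[{"grip": 1, "dp": [-0.0048, 0.0153, -0.0046], "rotation": [-0.07, 2.31, 6.11]}, {"grip": 1, "dp": [-0.0038, 0.0158, -0.0048], "rotation": [-0.07, 2.31, 6.11]}, {"grip": 1, "dp": [-0.0027, 0.0161, -0.0049], "rotation": [-0.07, 2.31, 6.11]}, {"grip": 1, "dp": [-0.0016, 0.0164, -0.005], "rotation": [-0.07, 2.31, 6.11]}, {"grip": 1, "dp": [-0.0004, 0.0166, -0.005], "rotation": [-0.07, 2.31, 6.11]}]
[ 0.46178891 -0.12266283 -2.64055268] 0.010778762419920797
```

View pics/s4.png

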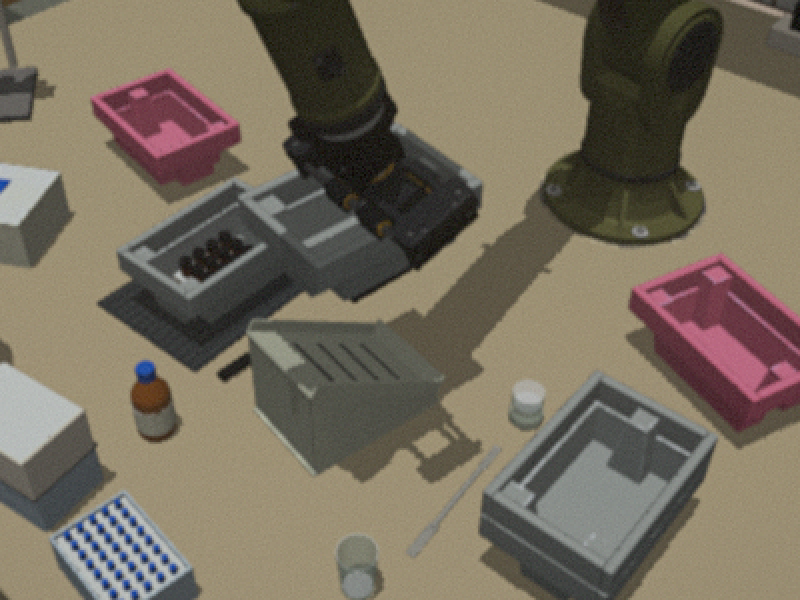

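The scene shows the tote held level and well above the bare stand. Now I turn it.

>>> carry_out([
  {"grip": 1, "dp": [-0.01, 0.008, -0.002], "rotation": [0, 2.3, 6.1]},
  {"grip": 1, "dp": [-0.0096, 0.0093, -0.0024], "rotation": [0, 2.3, 6.1]},
  {"grip": 1, "dp": [-0.0092, 0.0104, -0.0028], "rotation": [0, 2.3, 6.1]},
  {"grip": 1, "dp": [-0.0088, 0.0114, -0.0032], "rotation": [0, 2.3, 6.1]},
  {"grip": 1, "dp": [-0.0082, 0.0123, -0.0035], "rotation": [0, 2.3, 6.1]},
  {"grip": 1, "dp": [-0.0075, 0.0132, -0.0038], "rotation": [0, 2.3, 6.1]},
  {"grip": 1, "dp": [-0.0067, 0.014, -0.0041], "rotation": [0, 2.3, 6.1]},
  {"grip": 1, "dp": [-0.0058, 0.0147, -0.0044], "rotation": [0, 2.3, 6.1]},
])

```text
time_s: 7.22
tool_pos: [0.5655, -0.056, 0.2575]
tool_rot: [-159.5, -0.3, 26.7]
force: [0.0, 0.1, -2.5]
grip_width: 0.0106
```

```bash
python3 - <<'E'
from feas import *
path([.515,-.20,.235],-125)
o=env.get_obs();print(o["force"],o["qpos"].round(1))
E
```

```text
tote now [ 0.5125 -0.0897  0.24  ] [  0.26   0.5  -63.34] n 10
[{"grip": 1, "dp": [-0.0044, 0.0158, -0.0053], "rotation": [-0.06, 2.11, 5.79]}, {"grip": 1, "dp": [-0.0033, 0.0163, -0.0055], "rotation": [-0.06, 2.11, 5.79]}, {"grip": 1, "dp": [-0.0022, 0.0166, -0.0056], "rotation": [-0.06, 2.11, 5.79]}, {"grip": 1, "dp": [-0.001, 0.0168, -0.0056], "rotation": [-0.06, 2.11, 5.79]}, {"grip": 1, "dp": [0.0002, 0.0168, -0.0057], "rotation": [-0.06, 2.11, 5.79]}, {"grip": 1, "dp": [0.0014, 0.0168, -0.0056], "rotation": [-0.06, 2.11, 5.79]}, {"grip": 1, "dp": [0.0026, 0.0166, -0.0056], "rotation": [-0.06, 2.11, 5.79]}, {"grip": 1, "dp": [0.0037, 0.0164, -0.0055], "rotation": [-0.06, 2.11, 5.79]}]
[{"grip": 1, "dp": [0.0048, 0.016, -0.0053], "rotation": [-0.06, 2.11, 5.79]}, {"grip": 1, "dp": [0.0059, 0.0155, -0.0051], "rotation": [-0.06, 2.11, 5.79]}]
[ 0.03565111  0.07745874 -2.48278661] [ 17.9  17.6  -6.   82.8 -14.2  92.5  39.6]
```

>>> carry_out([
  {"grip": 1, "dp": [-0.0044, 0.016, -0.0053], "rotation": [0, 2.1, 5.8]},
  {"grip": 1, "dp": [-0.0033, 0.0163, -0.0055], "rotation": [0, 2.1, 5.8]},
  {"grip": 1, "dp": [-0.0022, 0.0166, -0.0056], "rotation": [0, 2.1, 5.8]},
  {"grip": 1, "dp": [-0.001, 0.0168, -0.0056], "rotation": [0, 2.1, 5.8]},
  {"grip": 1, "dp": [0, 0.0168, -0.0057], "rotation": [0, 2.1, 5.8]},
  {"grip": 1, "dp": [0.0014, 0.0168, -0.0056], "rotation": [0, 2.1, 5.8]},
  {"grip": 1, "dp": [0.0026, 0.0166, -0.0056], "rotation": [0, 2.1, 5.8]},
  {"grip": 1, "dp": [0.0037, 0.0164, -0.0055], "rotation": [0, 2.1, 5.8]},
])

```text
time_s: 7.88
tool_pos: [0.5646, -0.1998, 0.2562]
tool_rot: [-159.7, -0.7, -25.2]
force: [-0.6, -0.2, -2.6]
grip_width: 0.0106
```

```bash
python3 - <<'E'
from feas import *
path([.511,-.279,.235],-178.7)
o=env.get_obs();print(o["force"],o["qpos"].round(1))
E
```

```text
tote now [ 0.5055 -0.1791  0.2383] [   0.67    0.32 -115.2 ] n 10
[{"grip": 1, "dp": [0.0051, 0.0149, -0.005], "rotation": [-0.07, 2.13, 5.98]}, {"grip": 1, "dp": [0.006, 0.0144, -0.0048], "rotation": [-0.07, 2.13, 5.98]}, {"grip": 1, "dp": [0.0069, 0.0137, -0.0046], "rotation": [-0.07, 2.13, 5.98]}, {"grip": 1, "dp": [0.0077, 0.013, -0.0043], "rotation": [-0.07, 2.13, 5.98]}, {"grip": 1, "dp": [0.0084, 0.0122, -0.004], "rotation": [-0.07, 2.13, 5.98]}, {"grip": 1, "dp": [0.009, 0.0113, -0.0037], "rotation": [-0.07, 2.13, 5.98]}, {"grip": 1, "dp": [0.0095, 0.0104, -0.0034], "rotation": [-0.07, 2.13, 5.98]}, {"grip": 1, "dp": [0.0099, 0.0094, -0.003], "rotation": [-0.07, 2.13, 5.98]}]
[{"grip": 1, "dp": [0.0102, 0.0084, -0.0027], "rotation": [-0.07, 2.13, 5.98]}, {"grip": 1, "dp": [0.0103, 0.0074, -0.0023], "rotation": [-0.07, 2.13, 5.98]}]
[-0.63261473 -0.20271832 -2.61216678] [ 25.4  11.4   4.4  90.6 -21.5  79.8   8.9]
```

>>> carry_out([
  {"grip": 1, "dp": [0.005, 0.015, -0.005], "rotation": [0, 2.1, 6.0]},
  {"grip": 1, "dp": [0.006, 0.0144, -0.0048], "rotation": [0, 2.1, 6.0]},
  {"grip": 1, "dp": [0.007, 0.0137, -0.0046], "rotation": [0, 2.1, 6.0]},
  {"grip": 1, "dp": [0.0077, 0.013, -0.0043], "rotation": [0, 2.1, 6.0]},
  {"grip": 1, "dp": [0.0084, 0.012, -0.004], "rotation": [0, 2.1, 6.0]},
  {"grip": 1, "dp": [0.009, 0.0113, -0.0037], "rotation": [0, 2.1, 6.0]},
  {"grip": 1, "dp": [0.0095, 0.0104, -0.0034], "rotation": [0, 2.1, 6.0]},
  {"grip": 1, "dp": [0.01, 0.0094, -0.003], "rotation": [0, 2.1, 6.0]},
])

```text
time_s: 8.55
tool_pos: [0.5169, -0.3192, 0.2549]
tool_rot: [-159.1, -0.2, -78.7]
force: [-0.3, -0.3, -2.6]
grip_width: 0.0105
```

```bash
python3 - <<'E'
from feas import *
path([.511,-.279,.215],-178.7)
o=env.get_obs();print(o["force"],o["qpos"].round(1))
E
```

```text
tote now [ 0.4986 -0.2592  0.2375] [   0.18    0.91 -168.73] n 2
[{"grip": 1, "dp": [0.0112, 0.0052, 0.0103], "rotation": [-0.46, 1.66, 4.7]}, {"grip": 1, "dp": [0.0109, 0.0042, 0.0106], "rotation": [-0.46, 1.66, 4.7]}]
[-0.31616736 -0.34995225 -2.62675592] [ 27.7   1.9  11.2 101.4 -18.   64.  -33.7]
```

>>> carry_out([
  {"grip": 1, "dp": [0.011, 0.005, 0.01], "rotation": [-0.4, 1.6, 4.7]},
  {"grip": 1, "dp": [0.011, 0.004, 0.01], "rotation": [-0.4, 1.6, 4.7]},
  {"grip": 1, "dp": [0, 0, 0], "rotation": [0, 0, 0]},
  {"grip": 1, "dp": [0, 0, 0], "rotation": [0, 0, 0]},
])

```text
time_s: 8.88
tool_pos: [0.5123, -0.3401, 0.2349]
tool_rot: [-159.6, -0.1, -89.3]
force: [0.3, 0.2, -2.1]
grip_width: 0.011
```

```bash
python3 - <<'E'
from feas import *
path([.511,-.279,.155],-178.7)
o=env.get_obs();print(o["force"],o["qpos"].round(1))
E
```

```text
tote now [ 0.5051 -0.2777  0.2176] [ 1.1000e-01  4.1000e-01 -1.7929e+02] n 2
[{"grip": 1, "dp": [0.0006, 0.0078, 0.0306], "rotation": [-0.2, -0.15, -0.26]}, {"grip": 1, "dp": [0.0007, 0.0077, 0.0306], "rotation": [-0.2, -0.15, -0.26]}]
[ 0.30791339  0.17351156 -2.055177  ] [ 27.4   1.9  11.5 103.6 -15.3  59.4 -44.3]
```

>>> carry_out([
  {"grip": 1, "dp": [0.0003, 0.004, 0.015], "rotation": [-0.1, -0.1, -0.1]},
  {"grip": 1, "dp": [0.0003, 0.004, 0.016], "rotation": [-0.1, -0.1, -0.2]},
  {"grip": 1, "dp": [0.0003, 0.004, 0.015], "rotation": [-0.1, 0, -0.1]},
  {"grip": 1, "dp": [0.0003, 0.004, 0.014], "rotation": [-0.1, -0.1, -0.1]},
  {"grip": 1, "dp": [0, 0, 0], "rotation": [0, 0, 0]},
  {"grip": 1, "dp": [0, 0, 0], "rotation": [0, 0, 0]},
])

```text
time_s: 9.38
tool_pos: [0.5185, -0.3353, 0.177]
tool_rot: [-159.5, -0.2, -87.6]
force: [-0.4, 0.7, -2.6]
grip_width: 0.0106
```

```bash
python3 - <<'E'
from feas import *
path([.511,-.279,.145],-178.7)
o=env.get_obs();print(o["force"],o["qpos"].round(1))
a=env.read_camera("scene")[:,:,::-1]; b=env.read_camera("top")[:,:,::-1]
cv2.imwrite("pics/s5.png",a);cv2.imwrite("pics/t5.png",b)
k=lambda i,x,y,w,h:cv2.resize(i[y:y+h,x:x+w],None,fx=4,fy=4,interpolation=cv2.INTER_CUBIC)
cv2.imwrite("pics/c5.png",np.vstack([k(a,190,165,120,0+150)[:600]]) if 0 else np.hstack([k(a,185,170,100,140),k(b,350,160,100,140)]))
E
```

```text
tote now [ 0.5095 -0.2732  0.1596] [   0.22    0.49 -177.58] n 1
[{"grip": 1, "dp": [0.006, 0.0051, 0.014], "rotation": [-0.49, 0.18, 1.13]}]
[-0.36028044  0.73810391 -2.63607469] [ 27.5   4.8  11.2 107.5 -17.6  53.3 -40.3]
```

View pics/c5.png

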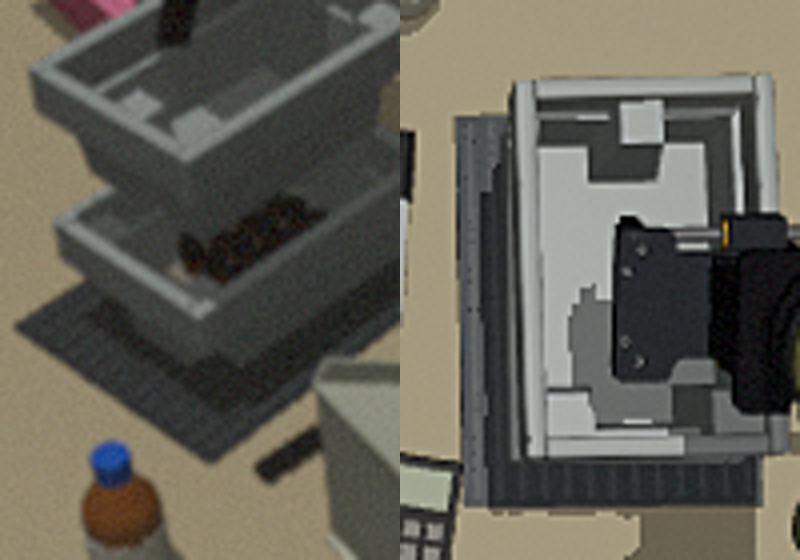

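```bash
cat > m5.py <<'E'
from feas import *
T,S=env.camera_params("top"),env.camera_params("scene")
n=[np.nan]*2
t=lambda a:np.array(a)/4+[350,160]-.375
s=lambda a:np.array(a)/4+[185,170]-.375
# frame order: +x+y(world -x,-y), +x-y(world -x,+y), -x-y(world +x,+y), -x+y(world +x,-y)
tt=t([[387,453],[127,458],[111,80],[375,75]]); ss=s([n,n,[187,160],[30,68]])
for o,f in(([(T,RIM,tt)],[0,1,5]),([(T,RIM,tt),(S,RIM,ss)],[0,1,2,5]),([(T,RIM,tt),(S,RIM,ss)],range(6))):
    p,r=fit(o,[.51,-.275,.1596,0,0,-178],f); print(p.round(4),r)
E
python3 m5.py
```

```text
[ 5.083000e-01 -2.719000e-01  1.596000e-01  0.000000e+00  0.000000e+00
 -1.777089e+02] [ 0.8  0.3 -0.6  0.   0.6 -0.2 -0.8 -0.2]
[ 5.079000e-01 -2.716000e-01  1.615000e-01  0.000000e+00  0.000000e+00
 -1.778053e+02] [ 0.8  0.5 -0.7  0.1  0.6 -0.3 -0.6 -0.2  0.4  0.5 -0.6 -0.3]
[ 5.102000e-01 -2.720000e-01  1.567000e-01 -6.822000e-01  2.759000e+00
 -1.774885e+02] [ 0.2  0.4 -0.5  0.3  0.8 -0.2 -0.5 -0.3  0.4  0.  -0.8  0.1]
```

```bash
python3 - <<'E'
from feas import *
path([.512,-.280,.135],-178.6)
E
```

```text
tote now [ 0.5097 -0.2735  0.16  ] [   0.24    0.51 -177.61] n 1
[{"grip": 1, "dp": [0.0066, 0.0078, 0.0241], "rotation": [-0.51, 0.11, 1.01]}]
```

>>> carry_out([
  {"grip": 1, "dp": [0.0033, -0.0003, 0.0005], "rotation": [-0.2, 0.1, 0.5]},
  {"grip": 1, "dp": [0.0033, -0.0003, 0.0005], "rotation": [-0.3, 0.1, 0.5]},
  {"grip": 1, "dp": [0, 0.0028, 0.0077], "rotation": [0, 0, 0]},
  {"grip": 1, "dp": [0, 0.0028, 0.0077], "rotation": [0, 0, 0]},
  {"grip": 1, "dp": [0, 0.0028, 0.0077], "rotation": [0, 0, 0]},
  {"grip": 1, "dp": [0, 0, 0], "rotation": [0, 0, 0]},
  {"grip": 1, "dp": [0, 0, 0], "rotation": [0, 0, 0]},
])

```text
time_s: 10.07
tool_pos: [0.5216, -0.3443, 0.1541]
tool_rot: [-159.7, -0.3, -88.7]
force: [0.1, -0.3, -1.8]
grip_width: 0.0111
```

```bash
python3 - <<'E'
from feas import *
path([.512,-.280,.127],-178.6)
o=env.get_obs();print(o["force"],o["wrist_torque"],o["qpos"].round(1))
E
```

```text
tote now [ 0.5138 -0.2821  0.1366] [   0.3     0.28 -178.68] n 1
[{"grip": 1, "dp": [-0.0021, 0.0049, 0.0087], "rotation": [-0.28, -0.31, 0.03]}]
[ 0.07124175 -0.27266986 -1.79385971] [-0.13644261  0.52257413 -0.05711639] [ 27.8   6.8  11.3 108.  -18.2  50.8 -40. ]
```

>>> carry_out([
  {"grip": 1, "dp": [-0.001, 0.0025, 0.0044], "rotation": [-0.2, -0.2, 0]},
  {"grip": 1, "dp": [-0.001, 0.0025, 0.0044], "rotation": [-0.1, -0.2, 0]},
  {"grip": 1, "dp": [0, 0, 0], "rotation": [0, 0, 0]},
  {"grip": 1, "dp": [0, 0, 0], "rotation": [0, 0, 0]},
])

```text
time_s: 10.4
tool_pos: [0.5193, -0.3418, 0.1421]
tool_rot: [-160.1, 0.2, -88.5]
force: [-0.1, -0.1, -1.2]
grip_width: 0.0104
```

```bash
python3 - <<'E'
from feas import *
path([.512,-.280,.122],-178.6)
o=env.get_obs();print(o["force"],o["wrist_torque"],o["qpos"].round(1))
E
```

```text
tote now [ 0.5112 -0.2795  0.1252] [-1.7000e-01 -1.2000e-01 -1.7852e+02] n 1
[{"grip": 1, "dp": [0.0005, 0.0004, 0.003], "rotation": [0.12, 0.19, 0.02]}]
[-0.12079136 -0.12143644 -1.21251536] [-0.13687363  0.53954766  0.00325974] [ 27.9   7.5  11.3 108.6 -18.8  50.2 -39.3]
```

>>> carry_out([
  {"grip": 1, "dp": [0.0004, 0.0005, 0.0019], "rotation": [0, 0, 0]},
  {"grip": 1, "dp": [0, 0.0006, 0.0019], "rotation": [0, 0, 0]},
  {"grip": 1, "dp": [0, 0, 0], "rotation": [0, 0, 0]},
])

```text
time_s: 10.65
tool_pos: [0.5199, -0.3424, 0.1382]
tool_rot: [-160.1, 0.1, -88.5]
force: [-0.7, 0.3, -1.2]
grip_width: 0.0108
```

```bash
python3 - <<'E'
from feas import *
path([.512,-.280,.118],-178.6)
o=env.get_obs();print(o["force"],o["wrist_torque"])
E
```

```text
tote now [ 0.5117 -0.28    0.1212] [-1.5000e-01 -9.0000e-02 -1.7852e+02] n 1
[{"grip": 1, "dp": [-0.0001, 0.0009, 0.0029], "rotation": [0.09, 0.17, 0.03]}]
[-0.68295283  0.28863702 -1.17626669] [-0.11833857  0.5296968  -0.01024235]
```

>>> carry_out([
  {"grip": 1, "dp": [0, 0.0005, 0.0015], "rotation": [0, 0, 0]},
  {"grip": 1, "dp": [0, 0.0005, 0.0015], "rotation": [0, 0, 0]},
  {"grip": 1, "dp": [0, 0, 0], "rotation": [0, 0, 0]},
])

```text
time_s: 10.9
tool_pos: [0.5202, -0.3426, 0.1351]
tool_rot: [-160.1, 0.1, -88.5]
force: [-0.6, 0.7, -2.4]
grip_width: 0.0108
```

```bash
python3 - <<'E'
from feas import *
path([.512,-.280,.115],-178.6)
o=env.get_obs();print(o["force"],o["wrist_torque"])
E
```

```text
tote now [ 0.512  -0.2802  0.1181] [-1.2000e-01 -5.0000e-02 -1.7852e+02] n 1
[{"grip": 1, "dp": [-0.0002, 0.0011, 0.0027], "rotation": [0.05, 0.14, 0.04]}]
[-0.55994468  0.68423435 -2.412261  ] [-0.15467524  0.62894561  0.02945498]
```

>>> carry_out([
  {"grip": 1, "dp": [0, 0.0005, 0.0014], "rotation": [0, 0, 0]},
  {"grip": 1, "dp": [0, 0, 0], "rotation": [0, 0, 0]},
])

```text
time_s: 11.07
tool_pos: [0.5202, -0.3426, 0.1335]
tool_rot: [-160.0, 0.1, -88.5]
force: [0.1, -0.1, -1.7]
grip_width: 0.0108
```

>>> carry_out([
  {"grip": 1, "dp": [0, 0.0005, 0.0014], "rotation": [0, 0, 0]},
  {"grip": 1, "dp": [0, 0, 0], "rotation": [0, 0, 0]},
])

```text
time_s: 11.23
tool_pos: [0.5203, -0.3426, 0.132]
tool_rot: [-160.0, 0.1, -88.5]
force: [-0.5, 0.0, -2.4]
grip_width: 0.0107
```

```bash
python3 - <<'E'
from feas import *
path([.512,-.280,.113],-178.6)
o=env.get_obs();print(o["force"],o["wrist_torque"])
E
```

```text
tote now [ 0.5122 -0.2802  0.115 ] [-1.1000e-01 -3.0000e-02 -1.7852e+02] n 1
[{"grip": 1, "dp": [-0.0003, 0.0009, 0.0017], "rotation": [0.03, 0.13, 0.04]}]
[-0.50925003  0.00733875 -2.3684187 ] [-0.11936289  0.60052164  0.0222961 ]
```

>>> carry_out([
  {"grip": 1, "dp": [0, 0.0005, 0.0014], "rotation": [0, 0, 0]},
  {"grip": 1, "dp": [0, 0, 0], "rotation": [0, 0, 0]},
])

```text
time_s: 11.4
tool_pos: [0.5205, -0.3427, 0.1306]
tool_rot: [-160.0, 0.1, -88.5]
force: [0.1, -0.1, -2.2]
grip_width: 0.0105
```

>>> carry_out([
  {"grip": 1, "dp": [0, 0.0005, 0.0014], "rotation": [0, 0, 0]},
  {"grip": 1, "dp": [0, 0, 0], "rotation": [0, 0, 0]},
])

```text
time_s: 11.57
tool_pos: [0.521, -0.3434, 0.1305]
tool_rot: [-159.9, 0.0, -88.6]
force: [-0.8, 0.9, -2.0]
grip_width: 0.0106
```

```bash
python3 - <<'E'
from feas import *
path([.512,-.280,.113],-178.6)
o=env.get_obs();print(o["force"],o["wrist_torque"])
E
```

```text
tote now [ 0.5129 -0.2811  0.1134] [-5.0000e-02  9.0000e-02 -1.7856e+02] n 1
[{"grip": 1, "dp": [-0.0011, 0.001, 0.0001], "rotation": [-0.09, 0.06, 0.02]}]
[-0.77446877  0.90712769 -1.98938072] [ 0.05520736  0.70711744 -0.00356534]
```

>>> carry_out([
  {"grip": 1, "dp": [0, 0.0005, 0.0014], "rotation": [0, 0, 0]},
  {"grip": 1, "dp": [0, 0.0005, 0.0014], "rotation": [0, 0, 0]},
  {"grip": 1, "dp": [0, 0, 0], "rotation": [0, 0, 0]},
])

```text
time_s: 11.82
tool_pos: [0.5213, -0.3439, 0.1303]
tool_rot: [-159.8, 0.1, -88.6]
force: [-0.6, 2.2, -0.0]
grip_width: 0.0106
```

```bash
python3 - <<'E'
from feas import *
path([.512,-.280,.113],-178.6)
o=env.get_obs();print(o["force"],o["wrist_torque"])
a=env.read_camera("scene")[:,:,::-1]; b=env.read_camera("top")[:,:,::-1]
cv2.imwrite("pics/s6.png",a);cv2.imwrite("pics/t6.png",b)
k=lambda i,x,y,w,h:cv2.resize(i[y:y+h,x:x+w],None,fx=4,fy=4,interpolation=cv2.INTER_CUBIC)
cv2.imwrite("pics/c6.png",np.hstack([k(a,185,170,100,140),k(b,350,160,100,140)]))
E
```

```text
tote now [ 0.5133 -0.2816  0.1132] [-6.0000e-02  2.2000e-01 -1.7858e+02] n 1
[{"grip": 1, "dp": [-0.0016, 0.0013, -0.0003], "rotation": [-0.22, 0.06, 0.0]}]
[-0.64454393  2.16749149 -0.01787802] [0.48637794 0.98413593 0.17891933]
```

View pics/c6.png

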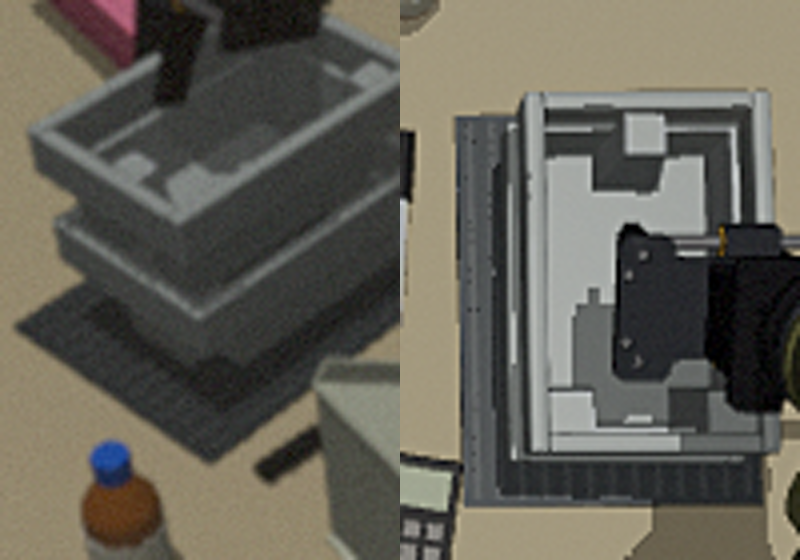

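```bash
sed -i 's/^tt=.*/tt=t([[377,450],[127,454],[121,93],[369,91]]); ss=s([n,n,[179,222],[30,130]])/; s/,.1596,/,.1165,/' m5.py; python3 m5.py
python3 - <<'E'
from feas import *
T,S=env.camera_params("top"),env.camera_params("scene")
# predicted corner pixels in crop coords if home vs 6 mm high
for z in(.116,.122):
    q=P(np.array([.511,-.279,z,0,0,-178.7]),RIM); print(z,((proj(T,q)-[350,160]+.375)*4).round().tolist(),((proj(S,q)-[185,170]+.375)*4).round()[2:].tolist())
E
```

```text
[ 5.118000e-01 -2.791000e-01  1.165000e-01  0.000000e+00  0.000000e+00
 -1.785693e+02] [ 0.7  1.  -0.3 -0.1 -0.1 -0.5 -0.2 -0.2]
[ 5.12000e-01 -2.79500e-01  1.14600e-01  0.00000e+00  0.00000e+00
 -1.78636e+02] [ 0.6  1.  -0.2 -0.2 -0.  -0.4 -0.2 -0.1  0.6  0.9 -0.6 -0.5]
[ 5.142000e-01 -2.792000e-01  1.101000e-01 -1.387000e+00  2.772200e+00
 -1.782975e+02] [-0.   0.8  0.   0.1  0.2 -0.4 -0.3 -0.2  0.5  0.1 -0.8  0.1]
0.116 [[379.0, 456.0], [125.0, 455.0], [121.0, 92.0], [368.0, 92.0]] [[183.0, 223.0], [29.0, 126.0]]
0.122 [[382.0, 455.0], [127.0, 454.0], [122.0, 90.0], [371.0, 89.0]] [[181.0, 215.0], [27.0, 117.0]]
```

```bash
python3 - <<'E'
from feas import *
S=env.camera_params("scene")
lo=proj(S,P(np.array([.511,-.279,.046,0,0,1.3]),RIM[[0,1]]))
print("lower pred crop",((lo-[185,170]+.375)*4).round(1).tolist())
for z in(.113,.116,.119,.122):
    up=proj(S,P(np.array([.511,-.279,z,0,0,181.3]),RIM[[2,3]])); print(z,((up-lo)*4).round(1).tolist())
print("obs",[179-195,222-315],[30-58,130-222])
# correlate: patch registration of the image s6 for rim corners, lower and upper
im0=cv2.imread("pics/s5.png",0); im1=cv2.imread("pics/s6.png",0)
def sub(im,x,y): return im[y-9:y+10,x-12:x+13]
for (x,y) in((232,210),(193,187)):
    r=cv2.matchTemplate(im1[y-5:y+45,x-30:x+30],sub(im0,x,y),cv2.TM_CCOEFF_NORMED); _,v,_,l=cv2.minMaxLoc(r); print("shift",l[0]-30+12,l[1]-5+9,v)
for z in(.1596,.1626): 
    a=[proj(S,P(np.array([.5095,-.2732,z,0,0,182.3]),RIM[[2,3]])),proj(S,P(np.array([.5133,-.2816,z-.0464,0,0,181.4]),RIM[[2,3]]))]; print(((a[1]-a[0])).round(1).tolist())
E
```

```text
lower pred crop [[197.7, 316.1], [48.9, 217.1]]
0.113 [[-14.5, -88.9], [-19.0, -87.4]]
0.116 [[-15.1, -93.0], [-19.9, -91.5]]
0.119 [[-15.8, -97.1], [-20.8, -95.6]]
0.122 [[-16.5, -101.3], [-21.7, -99.6]]
obs [-16, -93] [-28, -92]
shift -2 15 0.9749881029129028
shift 0 16 0.938332200050354
[[-2.0, 15.5], [-0.1, 14.9]]
[[-2.0, 15.6], [-0.1, 15.0]]
```

The gap between the two rims in the scene camera matches the home height of 116 mm at both corners (observed -93/-92 px, predicted -93.0/-91.5). Contact was also felt there, so I release.

>>> carry_out([
  {"grip": 1, "dp": [-0.0007, 0, -0.0004], "rotation": [0, 0, 0]},
  {"grip": 0.8, "dp": [0, 0, 0], "rotation": [0, 0, 0]},
  {"grip": 0.7, "dp": [0, 0, 0], "rotation": [0, 0, 0]},
  {"grip": 0.6, "dp": [0, 0, 0], "rotation": [0, 0, 0]},
  {"grip": 0.6, "dp": [0, 0, 0], "rotation": [0, 0, 0]},
  {"grip": 0.6, "dp": [0, 0, 0], "rotation": [0, 0, 0]},
  {"grip": 0.6, "dp": [0, 0, 0], "rotation": [0, 0, 0]},
])

```text
time_s: 12.5
tool_pos: [0.523, -0.3445, 0.1308]
tool_rot: [-159.6, -0.2, -88.6]
force: [1.4, 0.0, 0.1]
grip_width: 0.0338
```

```bash
python3 - <<'E'
from feas import *
o=env.get_obs();print(o["force"],o["wrist_torque"],o["tool_pos"],o["tool_rot"])
p0,R0=pose(); print(R0.inv().apply([0,0,1]))
E
```

```text
[1.35635977 0.0389359  0.08217549] [0.02165408 0.40894605 0.02858708] [ 0.52298468 -0.34451687  0.13078104] [-1.59582205e+02 -1.58961543e-01 -8.86475142e+01]
[ 0.0027744  -0.3488618  -0.93717007]
```

Released at 34 mm opening. I retreat straight up.

>>> carry_out([
  {"grip": 0.6, "dp": [0, -0.002, -0.006], "rotation": [0, 0, 0]},
  {"grip": 0.6, "dp": [0, -0.004, -0.011], "rotation": [0, 0, 0]},
  {"grip": 0.6, "dp": [0, -0.005, -0.014], "rotation": [0, 0, 0]},
  {"grip": 0.6, "dp": [0, -0.007, -0.019], "rotation": [0, 0, 0]},
  {"grip": 0.6, "dp": [0, -0.01, -0.028], "rotation": [0, 0, 0]},
  {"grip": 0.6, "dp": [0, -0.01, -0.028], "rotation": [0, 0, 0]},
  {"grip": 0.6, "dp": [0, -0.01, -0.028], "rotation": [0, 0, 0]},
  {"grip": 0.6, "dp": [0, 0, 0], "rotation": [0, 0, 0]},
])

```text
time_s: 13.17
tool_pos: [0.5202, -0.344, 0.2839]
tool_rot: [-159.6, -0.2, -88.8]
force: [1.2, -0.9, 0.7]
grip_width: 0.0349
```

```bash
python3 - <<'E'
from feas import *
a=env.read_camera("scene")[:,:,::-1]; b=env.read_camera("top")[:,:,::-1]
k=lambda i,x,y,w,h:cv2.resize(i[y:y+h,x:x+w],None,fx=4,fy=4,interpolation=cv2.INTER_CUBIC)
cv2.imwrite("pics/c7.png",np.hstack([k(a,185,165,115,140),k(b,360,165,85,140)]))
o=env.get_obs();print(o["force"],o["tool_pos"])
E
```

```text
[-0.06389774  0.41101957 -0.4486212 ] [ 0.51834132 -0.3425931   0.27810307]
```

View pics/c7.png

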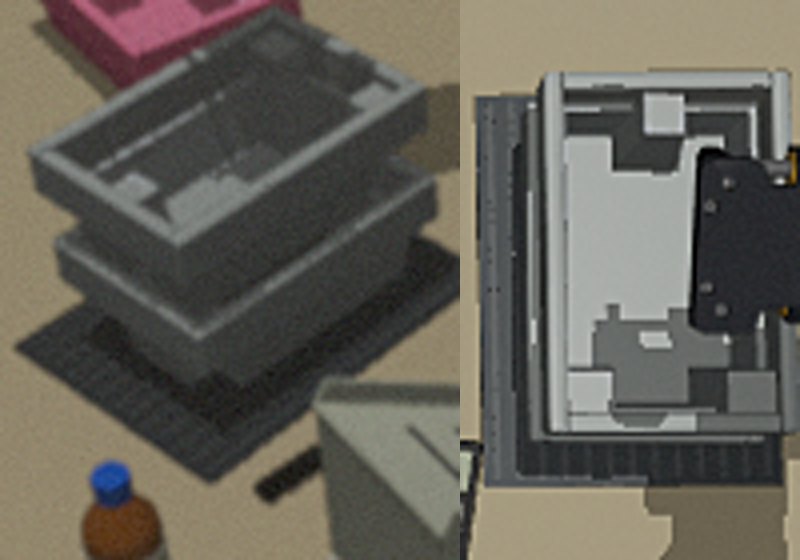

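```bash
python3 - <<'E'
from feas import *
S=env.camera_params("scene"); n=[np.nan]*2
s=lambda a:np.array(a)/4+[185,165]-.375
for z in(.113,.116,.119):
    d=proj(S,P(np.array([.511,-.279,z,0,0,1.3]),RIM))-proj(S,P(np.array([.511,-.279,.046,0,0,1.3]),RIM)); print(z,(d*4).round(1).tolist())
for pz,px in((.116,[[178,243],[30,152],[280,12],[428,88]]),(.046,[[195,335],[58,242],[290,100],[437,178]])):
    p,r=fit([(S,RIM,s(px))],[.511,-.279,pz,0,0,1.3],[0,1,3,4,5]); print(p.round(4),r)
E
```

```text
0.113 [[-14.5, -88.9], [-19.0, -87.4], [-9.5, -85.0], [-4.9, -86.7]]
0.116 [[-15.1, -93.0], [-19.9, -91.5], [-9.9, -88.9], [-5.1, -90.7]]
0.119 [[-15.8, -97.1], [-20.8, -95.6], [-10.4, -92.9], [-5.3, -94.8]]
[ 0.5161 -0.2736  0.116   2.3528 -1.0576  0.8254] [ 0.   0.  -0.8 -0.  -0.1  0.   1.  -0.2]
[ 0.5146 -0.2735  0.046   2.331  -1.222   0.9454] [ 0.3  0.  -2.2  0.   0.3  0.   0.4 -0.2]
```

```bash
python3 -c "
from cell import env
print(env.get_obs()['time_s']);print(env.sign_off())"
```

```text
13.2667
the job is handed in; nothing more can be done
None
```

I stacked the empty tote on the loaded one, turned half round so its single post sits over the loaded tote's two-post end. I let go, backed the gripper off about 15 cm straight up, and handed the job in at 13.3 s.

**How it went:** I pinched the +y long rim with the tool pitched 20° off the tote's own axis. A square-on pinch had driven joint 2 to its limit during an early approach to the other rim. The tote came off the stand along its own z, was levelled and turned high above the bench. It then went down in steps of about 1.5 mm until it touched.

**What the last checks showed:**
- **Height:** before release, the rim gap in the scene camera matched the home height of 116 mm. After release it read about 1 to 2.5 mm lower at the visible corners, within my reading error but close to the 2.5 mm limit. A foot caught on a post would have shown up to 6 mm high.
- **Level and position:** fitted from the scene camera after release, the two rims were parallel within about 0.2° and their middles within about 1.5 mm.
- **Felt contact:** side force on the tool rose by only about 2 N on contact, and nothing caught on the way down.

**What disagreed or was not checked:**
- Camera heights ran about 4 mm low: 41.7 mm fitted for the loaded tote's middle against the 46 mm assumed, and 99 mm for the tote on the stand against the stated 103 mm. I therefore judged seating from the gap between the totes and from contact.
- I did not see the vial rack again once the tote covered it.
- I saw nothing moved in the views I looked at, but I did not measure the other bench items.

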